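# Pack the shortbread box and build the welcome gift pile

### The job

Make up the guest's welcome gift on the bedside desk: take the tongs from their stand, use them (never the gripper's fingers) to move every shortbread finger from the platter into the open wooden box, lying flat on its bottom, and put the tongs back upright in the stand. Then lay the wooden lid on the box and press it down firmly with the fingers until it sits level on the rim, and stack the closed cartons squarely on the middle of the lid, lengthways along it, the longer one below when there are two. Do not disturb the book, the phone or the mug.

Things in the scene. Friction and masses are not known exactly. Their poses are not given: they have to be found in the camera images.
- tongs: Sprung steel tongs, 114 mm tall, standing on their tips in the stand: an upside-down V of two arms 16 mm wide and 3 mm thick, hinged 108 mm up. Origin: on the ground midway between the tips; z up, y from arm to arm (the squeeze direction). Tips' inner faces 54 mm apart when free; tips 14 mm wide (16 mm at the arm), 4 to 6 mm thick; shut, the tips are about 16 mm over both. 90 g.
- tongs_grip (a point): Point midway between the tongs' two outer finger pads (each 18 mm wide, 28 mm high), 74 mm above the tips and 34 mm below the hinge. About 36 mm across the pads when free. Squeezed to 32 mm (5 N) the tips are 45 mm apart, to 28 mm (7 N) 36 mm, to 25 mm (12 N) 26 mm; 25 N grips a shortbread finger firmly, or shuts the empty tongs.
- tongs_arm (a joint): Angle between the tongs' arms: 0 when free (open), growing as they are squeezed; about 0.26 with a shortbread finger gripped across its 26 mm, about 0.45 when 25 N shuts them on nothing. At 0.26 the tips reach about 3 mm lower, relative to the fingers, than when free.
- stand: Fixed upright steel cup that holds the tongs, open at the top: 34 mm (x) by 84 mm (y) by 44 mm high, walls and bottom 4 mm, so the pocket is 26 mm by 76 mm and its floor is 4 mm above the desk. Origin: centre of its underside. The tongs stand with their y along the cup's y.
- platter: Flat white porcelain platter, fixed, 130 mm (x) by 290 mm (y), 6 mm thick, without a rim. Origin: centre of its underside. The shortbread lies on it.
- box: Open wooden box, 214 mm (x) by 66 mm (y) by 36 mm high, walls and bottom 4 mm: inside 206 mm by 58 mm, floor 4 mm above the origin, rim 36 mm above it. Origin: centre of its underside; x along its length. Loose on the desk, 450 g. Three shortbread fingers fit end to end along it, 68 mm from centre to centre.
- lid: Flat wooden lid of the box, a panel 218 mm (x) by 69 mm (y) by 6 mm thick; under it a plug 201 mm by 53 mm, 3 mm thick, that drops between the box's walls with 2.5 mm to spare all round. Origin: centre of the panel's lower face (the face that sits on the rim), so 3 mm above the desk while the lid lies plug down on it, and 36 mm above the box's origin when it is home. 120 g.
- carton_long: Closed kraft carton with a paper sleeve, 150 mm (x) by 60 mm (y) by 44 mm high, about 180 g. Origin: centre of its underside; x along its length. May be absent.
- carton_short: Closed kraft carton with a paper sleeve, 100 mm (x) by 60 mm (y) by 38 mm high, about 120 g. Origin: centre of its underside; x along its length. May be absent.
- book: Book, 130 by 200 by 28 mm, lying on the desk; leave it alone. Origin: centre of its underside.
- phone: Phone, 72 by 148 by 8 mm, lying on the book; leave it alone.
- mug: White mug, 80 mm across, 90 mm high; leave it alone. Origin: centre of its underside.
- biscuit1: Shortbread finger (a rigid bar biscuit, pale golden, pricked on top), 60 mm (x) by 26 mm (y) by 18 mm high, 35 g. Origin: centre of its underside; x along its length. May be absent.
- biscuit2: Shortbread finger (a rigid bar biscuit, pale golden, pricked on top), 60 mm (x) by 26 mm (y) by 18 mm high, 35 g. Origin: centre of its underside; x along its length. May be absent.
- biscuit3: Shortbread finger (a rigid bar biscuit, pale golden, pricked on top), 60 mm (x) by 26 mm (y) by 18 mm high, 35 g. Origin: centre of its underside; x along its length. May be absent.

How it is judged (in metres and radians):
On the way, in this order (a step that is already met when the one before it is completed fails the run):
1. every shortbread finger lies flat in the box (x of biscuit1 in the frame of box between -0.08 and 0.08 m and y of biscuit1 in the frame of box between -0.024 and 0.024 m and z of biscuit1 in the frame of box between 0 and 0.01 m and angle between each of biscuit1, biscuit2, biscuit3's own z axis and vertical below 0.15 rad and linear speed of each of biscuit1, biscuit2, biscuit3 below 0.03 m/s and x of biscuit2 in the frame of box between -0.08 and 0.08 m and y of biscuit2 in the frame of box between -0.024 and 0.024 m and z of biscuit2 in the frame of box between 0 and 0.01 m and x of biscuit3 in the frame of box between -0.08 and 0.08 m and y of biscuit3 in the frame of box between -0.024 and 0.024 m and z of biscuit3 in the frame of box between 0 and 0.01 m), for 0.2 s.
2. the lid is home on the box, level, and is pressed down on it with more than 5 N (z of lid in the frame of box between 0.0335 and 0.0378 m and horizontal distance between lid and box below 0.008 m and angle between each of lid, box's own z axis and vertical below 0.03 rad and contact force between lid and box above 5 N), for 0.1 s.
At the end, for the whole second after the job is handed in: Every shortbread finger lies flat on the box floor; the lid is fully down (within 1.8 mm) and level; all cartons are piled on it, centred within 10 mm, parallel within 0.1 rad, the longer below; the tongs stand upright in their cup; all at rest (x of biscuit1 in the frame of box between -0.08 and 0.08 m and y of biscuit1 in the frame of box between -0.024 and 0.024 m and z of biscuit1 in the frame of box between 0 and 0.01 m and angle between each of biscuit1, biscuit2, biscuit3, tongs's own z axis and vertical below 0.15 rad and x of biscuit2 in the frame of box between -0.08 and 0.08 m and y of biscuit2 in the frame of box between -0.024 and 0.024 m and z of biscuit2 in the frame of box between 0 and 0.01 m and x of biscuit3 in the frame of box between -0.08 and 0.08 m and y of biscuit3 in the frame of box between -0.024 and 0.024 m and z of biscuit3 in the frame of box between 0 and 0.01 m and z of lid in the frame of box between 0.0335 and 0.0378 m and horizontal distance between lid and box below 0.008 m and angle between each of lid, box's own z axis and vertical below 0.03 rad and linear speed of each of lid, carton_long, carton_short, tongs below 0.02 m/s and horizontal distance between each of carton_long, carton_short and lid below 0.01 m and angle between the x axis of each of carton_long, carton_short and the x axis of lid, either way round below 0.1 rad and angle between each of carton_long, carton_short's own z axis and vertical below 0.04 rad and z of each of carton_long, carton_short in the frame of lid above 0.003 m and z of carton_short in the frame of carton_long above 0.02 m and horizontal distance between tongs and stand below 0.015 m and height (world z) of tongs below 0.012 m); the robot touches nothing.
It fails at once if the gripper's fingers touch a shortbread finger (contact force between the fingers and biscuit1 above 0.5 N or contact force between the fingers and biscuit2 above 0.5 N or contact force between the fingers and biscuit3 above 0.5 N).
It fails at once if the book is moved more than 2 cm (distance of book from where it was at the start of the episode above 0.02 m).
It fails at once if the phone is moved more than 2 cm (distance of phone from where it was at the start of the episode above 0.02 m).
It fails at once if the mug is moved more than 2 cm (distance of mug from where it was at the start of the episode above 0.02 m).
Of carton_long, carton_short only 1 to 2 are there at a start; the rules pass over those that are not, and their reading is None.
Of biscuit1, biscuit2, biscuit3 only 2 to 3 are there at a start; the rules pass over those that are not, and their reading is None.
At some moment in a run one of biscuit1, biscuit2, biscuit3 may be knocked a few centimetres aside while the robot is not near it.
It also fails if it takes over 210 s, if anything falls off the work surface, if the arm or the gripper's body presses on something with over 40 N, if the wrist force passes 120 N, or if a joint passes its speed limit or range.

### The arm

A 6-joint arm with a two-finger parallel gripper is mounted at the origin on the work surface. World frame = base frame: x ahead of the robot, y to its left, z up, the work surface at z = 0. Lengths are in m, angles in degrees, forces in N, time in s.
With the tool pointing down it reaches from about 0.375 to 0.9 m from the base axis. Payload 3.1 kg.
Tool frame: the origin (TCP) lies midway between the tips of the shut fingers; the grasp point (between the pads) lies 19 mm behind it; z points along the fingers, y is the line along which they close (so a half turn about z gives the same grasp; the last joint's range is limited). The gripper opens to 87 mm and grips with 3 to 60 N. Pads are 19 mm wide; open, the fingers measure 117 mm over their backs; the gripper's body (75 mm by 190 mm) begins 51 mm behind the grasp point.
Start: joints at [57.153, 30.224, 82.088, -0, 67.689, -10.227], TCP at [0.24, 0.577, 0.223] pointing down, gripper open.
Joint ranges: [-176.69, 176.69], [-43.24, 126.21], [12.49, 139.97], [-82, 262], [0, 151.66], [-163.58, 163.58]. Speed limits (degrees/s): [159.86, 159.86, 180, 180, 180, 180].

### API

Orientations are given as a 3x3 rotation matrix whose columns are the frame's x, y, z axes.
In Python, from rig import bot, capture gives the robot as it stands.
- The arm moves only by the tool pendant, called after "Call:" in YAML: its name, and indented under it one key for each argument. Schema: {"type":"object","properties":{"moves":{"type":"array","items":{"type":"array","items":{"type":"number"},"minItems":7,"maxItems":7},"minItems":1,"maxItems":20},"only":{"type":"string"},"quiet":{"type":"boolean"},"lines":{"type":"string"}},"required":["moves"],"additionalProperties":false}. moves is a list of rows, 1 to 20 of them, each of 7 numbers: dx, dy, dz in units of 50 mm, then a rotation vector rx, ry, rz in units of 5 degrees, then the opening from 0.0 (shut) to 1.0 (fully open); each row is the pose to reach, as a shift and turn from the pose commanded when the call began, along the tool's axes at that moment; what a row does not reach only later rows make up. A row lasts 1/10 s, in which the tool goes at most 0.05 m and 8.59 degrees, less where a joint would pass 70% of its speed; a pose out of reach is approached as far as the arm can. The fingers move at their own pace and stop on an object; the grip force is fixed at half the most. Time passes only in rows, so rows that do not move let the fingers close. The tool returns the time, the measured TCP pose, the force, the opening and the grip force at its end. only (a regular expression) keeps the lines of the reply that match it, lines (a string "A,B") keeps lines A to B, and quiet returns only ok. Input that does not fit is refused with a message, and nothing moves.
- bot.read_state(): the state, without advancing time (a new reading comes with each control period).
- capture(name): name is "side" or "top" or "wrist"; returns a dict with "color" (420x560x3 uint8, red, green, blue), "K" (3x3 intrinsics, pixels), "view" (4x4, takes a point from world to camera coordinates); the wrist camera has in their place "mount" (4x4, takes a point from camera to tool coordinates, whose origin is the TCP and whose axes are the flange's). Camera axes: x right, y up, looking along -z (the intrinsics and any distortion apply to the point x, -y, -z); pixel columns grow to the right and rows downward; lengths in m; the calibration is good to about 2 mm. A picture is of the moment at which its call begins: read the wrist's pose just before it. There is no depth.
- bot.hand_in(): hands the job in; it is judged then, once.
The state is a dict: "time_s": time; "joint_positions": joint angles; "qvel": joint speeds; "tau": joint torques, N m; "position": TCP position; "tcp_rot": TCP orientation; "force": force on the tool from outside, world axes, zero at the start; "moment": the same for the moment, N m; "opening": opening from 0.0 (shut) to 1.0 (fully open); "grasp_force": force on a finger pad.
Only numpy, scipy, OpenCV 4.12 (cv2) and the standard library are available. Lean on these libraries where they do the work, as an engineer would, in place of code of your own. Each camera call takes 0.05 s, during which the arm holds its last target. There are 200 camera calls.

## Working session

There is one attempt and no reset: what is moved stays moved. The work goes in short steps, Python scripts to look and compute and a tool call to move; the robot and the scene stay as the last step left them, time stands still between calls to the robot, and variables do not carry over. Pictures are saved under pics/ and viewed, at most 14 in all, crops included, and the job is handed in when it is done.

```bash
ls; mkdir -p pics; python3 - <<'E'
from rig import bot,capture
import cv2,numpy as np
for n in("top","side","wrist"):
    c=capture(n); cv2.imwrite(f"pics/{n}0.png",c["color"][:,:,::-1]); print(n,c["K"].tolist(),[k for k in c if k!="color"]); print(np.round(c.get("view",c.get("mount")),4).tolist())
s=bot.read_state(); print(s)
E
```

```text
pics
top [[451.6722796530232, 0.0, 282.2195555841685], [0.0, 451.6722796530232, 209.0955072466309], [0.0, 0.0, 1.0]] ['K', 'view']
[[-0.0189, -0.9995, -0.025, 0.1393], [0.9906, -0.0221, 0.1349, -0.4668], [-0.1354, -0.0222, 0.9905, -1.4244], [0.0, 0.0, 0.0, 1.0]]
side [[520.7447166556301, 0.0, 285.4913325660979], [0.0, 520.7447166556301, 209.40364368142153], [0.0, 0.0, 1.0]] ['K', 'view']
[[-0.9839, -0.1785, 0.0005, 0.4801], [0.093, -0.5102, 0.855, -0.0852], [-0.1524, 0.8413, 0.5187, -1.3682], [0.0, 0.0, 0.0, 1.0]]
wrist [[351.5772618512262, 0.0, 277.85054262947335], [0.0, 351.5772618512262, 213.30071231305203], [0.0, 0.0, 1.0]] ['K', 'mount']
[[-0.0002, 0.9543, 0.2988, 0.0824], [1.0, 0.0004, -0.0004, -0.0006], [-0.0005, 0.2988, -0.9543, -0.1618], [0.0, 0.0, 0.0, 1.0]]
{'time_s': 0.15, 'joint_positions': array([ 5.71547628e+01,  3.02661023e+01,  8.21387551e+01, -3.64918356e-04,
        6.76900813e+01, -1.02270337e+01]), 'qvel': array([-0.04978001, -0.1915253 , -0.16087063, -0.02685673, -0.0583865 ,
        0.02424361]), 'tau': array([-3.17612275e-04, -4.40430951e+01, -1.76841187e+01,  6.32568542e-02,
        5.52063051e-02, -7.49173250e-05]), 'position': array([0.24003279, 0.57646634, 0.22180744]), 'tcp_rot': array([[-9.23088878e-01,  3.84585652e-01, -8.93756359e-04],
       [ 3.84586582e-01,  9.23087869e-01, -1.39530053e-03],
       [ 2.88403088e-04, -1.63171311e-03, -9.99998627e-01]]), 'force': array([-0.73664318,  0.12411545, -0.35634234]), 'moment': array([-0.02885428, -0.00604268, -0.01251307]), 'grasp_force': 0.0, 'opening': 1.0019002547704272}
```

View pics/top0.png

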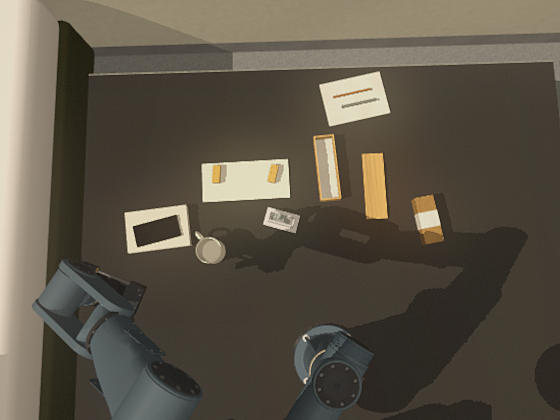

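View pics/side0.png

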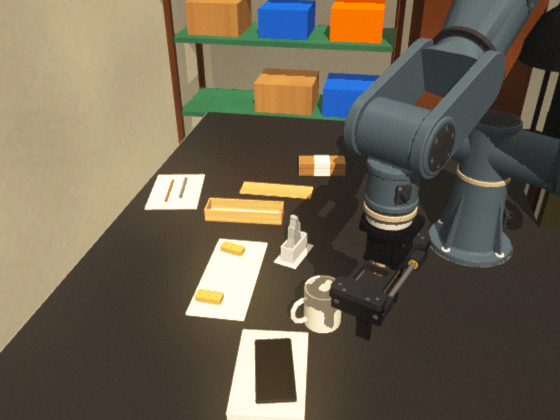

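The top view shows two biscuits on the platter (217,174) and (275,173), stand with tongs (282,219), box (328,168), lid (374,185) and one carton (428,219). The mug is at (210,248) and the book and phone at (157,229). The side view agrees.

```bash
cat > h.py <<'E'
import cv2,numpy as np
from rig import bot,capture
from scipy.spatial.transform import Rotation as R
def cam(n):
    """picture, K, world camera centre, camera->world rotation"""
    s=bot.read_state(); c=capture(n)
    if n=="wrist":
        T=np.eye(4);T[:3,:3]=s["tcp_rot"];T[:3,3]=s["position"];T=T@c["mount"]
    else: T=np.linalg.inv(c["view"])
    return c["color"],c["K"],T
def ray(px,K,T,z):
    px=np.atleast_2d(px).astype(float)
    d=np.c_[(px[:,0]-K[0,2])/K[0,0],-(px[:,1]-K[1,2])/K[1,1],-np.ones(len(px))]@T[:3,:3].T
    return T[:3,3]+d*((z-T[2,3])/d[:,2])[:,None]
def proj(P,K,T):
    q=(np.atleast_2d(P)-T[:3,3])@T[:3,:3]
    return np.c_[K[0,2]+K[0,0]*q[:,0]/-q[:,2],K[1,2]-K[1,1]*q[:,1]/-q[:,2]]
def rect(px,K,T,z):
    """min-area rectangle of pixels cast on plane z: centre mm, long side, short, yaw of long side deg"""
    P=ray(px,K,T,z)[:,:2]*1000
    r=cv2.minAreaRect(P.astype(np.float32)); b=cv2.boxPoints(r)
    e=[b[1]-b[0],b[2]-b[1]]; l=[np.linalg.norm(v) for v in e]; i=int(np.argmax(l))
    yaw=(np.degrees(np.arctan2(e[i][1],e[i][0]))+90)%180-90
    return np.round([*r[0],max(l),min(l),yaw],1)
def blobs(mask,amin):
    mask=cv2.morphologyEx(mask.astype(np.uint8),cv2.MORPH_OPEN,np.ones((2,2),np.uint8))
    n,lab,st,ce=cv2.connectedComponentsWithStats(mask)
    return [(np.argwhere(lab==i)[:,::-1],ce[i],st[i,4]) for i in range(1,n) if st[i,4]>=amin]
def go(x,y,z,yaw):
    """shift/turn in tool axes to TCP (m) with tool down, tool y axis along yaw (mod 180, least turn)"""
    s=bot.read_state();Rm=s["tcp_rot"]
    best=None
    for k in(0,180):
        a=np.radians(yaw+k); Y=np.array([np.cos(a),np.sin(a),0]);Z=np.array([0,0,-1.]);X=np.cross(Y,Z)
        rv=R.from_matrix(Rm.T@np.c_[X,Y,Z]).as_rotvec(degrees=True)
        print("shift",np.round(Rm.T@(np.array([x,y,z])-s["position"]),4),"rot",np.round(rv,2),"j6",round(s["joint_positions"][5],1))
E
python3 - <<'E'
from h import *
img,K,T=cam("top")
hsv=cv2.cvtColor(img,cv2.COLOR_RGB2HSV)
m=(hsv[:,:,1]>70)&(hsv[:,:,2]>90)&(hsv[:,:,0]<28)
for p,c,a in blobs(m,20): print(np.round(c),a,rect(p,K,T,0.02))
print('white')
m=(hsv[:,:,1]<60)&(hsv[:,:,2]>130)
for p,c,a in blobs(m,60):
  if 60<c[1]<270 and 80<c[0]<500: print(np.round(c),a,rect(p,K,T,0.02))
x=img[130:260,110:460];cv2.imwrite("pics/topc.png",cv2.resize(x,None,fx=2.28,fy=2.28,interpolation=cv2.INTER_CUBIC)[:,:,::-1])
E
```

```text
[352.  94.] 80 [ 858.2 -113.7  128.2    7.   -78.3]
[359. 131.] 561 [ 723.9 -134.6  153.8   65.3  -77. ]
[327. 168.] 567 [604.  -21.3 226.5  73.8   4.6]
[375. 187.] 1479 [ 540.3 -173.9  219.4   72.5    1.4]
[274. 174.] 152 [588.4 155.7  60.8  27.3 -14.7]
[217. 175.] 157 [591.5 342.4  58.4  28.9  -4.1]
[424. 205.] 371 [ 475.2 -329.4   74.8   54.   -79.4]
[271. 203.] 23 [490.6 164.7  16.5  16.4  -1.3]
[241. 206.] 155 [480.3 263.9  85.8  32.7 -87.2]
[259. 204.] 21 [489.9 207.1  16.5  13.2  88.7]
[221. 208.] 50 [479.5 330.2  39.7  19.8  88.7]
[433. 235.] 328 [ 374.7 -348.9   71.8   50.5  -79.9]
[318. 356.] 38 [  6.4  27.6  54.6   9.7 -49.6]
white
[355. 100.] 2621 [ 837.8 -121.5  210.6  151.8  -78.5]
[328. 169.] 893 [602.1 -22.2 194.4  52.6   4.7]
[246. 182.] 2941 [567.8 247.8 288.1 130.3 -88.1]
[158. 228.] 1563 [413.2 536.9 204.6 135.4 -83.8]
[282. 221.] 575 [433.9 131.7 110.6  61.   73.5]
[429. 220.] 357 [ 424.9 -339.1   75.    50.4  -79.9]
[212. 251.] 310 [340.9 357.1  71.6  58.9 -32.3]
```

View pics/topc.png

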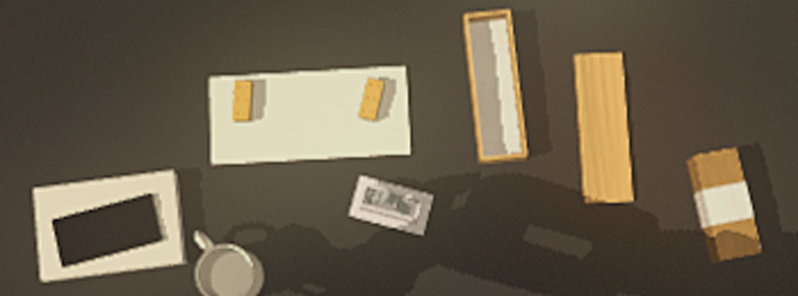

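The crop confirms two biscuits, one long carton, and tongs in the stand at about (390,203) in the crop. I'll go above the stand for a closer look.

```bash
python3 -c "
from h import *
go(.44,.13,.25,73.5)"
```

```text
shift [-0.3563 -0.3353 -0.0277] rot [-0.08 -0.02 -6.12] j6 -10.2
shift [-0.3563 -0.3353 -0.0277] rot [-3.0000e-02  1.2000e-01  1.7388e+02] j6 -10.2
```

Careful with the scale: shifts go in units of 50 mm and turns go in units of 5 degrees. That gives: -0.356 m is -7.12, -0.335 m is -6.7, -6.1 degrees is -1.22.

Call:
pendant:
  moves:
    - [-7.12, -6.7, -0.56, 0, 0, -1.22, 1]
    - [-7.12, -6.7, -0.56, 0, 0, -1.22, 1]
    - [-7.12, -6.7, -0.56, 0, 0, -1.22, 1]
    - [-7.12, -6.7, -0.56, 0, 0, -1.22, 1]
    - [-7.12, -6.7, -0.56, 0, 0, -1.22, 1]
    - [-7.12, -6.7, -0.56, 0, 0, -1.22, 1]
    - [-7.12, -6.7, -0.56, 0, 0, -1.22, 1]
    - [-7.12, -6.7, -0.56, 0, 0, -1.22, 1]
    - [-7.12, -6.7, -0.56, 0, 0, -1.22, 1]
    - [-7.12, -6.7, -0.56, 0, 0, -1.22, 1]
    - [-7.12, -6.7, -0.56, 0, 0, -1.22, 1]
    - [-7.12, -6.7, -0.56, 0, 0, -1.22, 1]
    - [-7.12, -6.7, -0.56, 0, 0, -1.22, 1]
    - [-7.12, -6.7, -0.56, 0, 0, -1.22, 1]

```text
time_s: 1.6
position: [0.4392, 0.132, 0.2504]
tcp_rot: [[-0.959, 0.282, -0.001], [0.282, 0.959, 0.0], [0.001, -0.0, -1.0]]
force: [0.0, 0.6, -0.3]
opening: 1.003
grasp_force: 0.0
```

```bash
python3 - <<'E'
from h import *
img,K,T=cam("wrist"); cv2.imwrite("pics/w1.png",img[:,:,::-1]); print(T[:3,3]); np.savez("w1.npz",img=img,K=K,T=T)
E
```

```text
[0.360047   0.15464871 0.41225148]
```

View pics/w1.png

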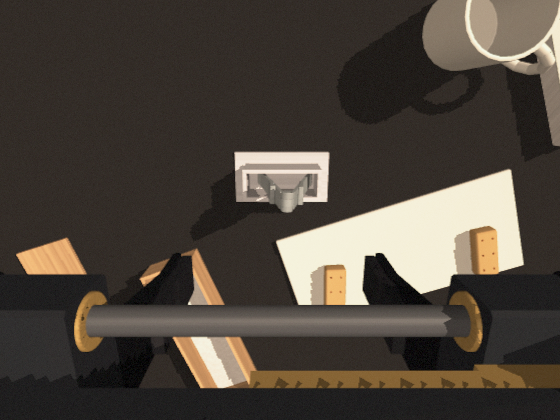

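The wrist view shows the stand around (282,177) with the tongs' hinge near (287,195) leaning image-down by perspective. The biscuits and the platter are to the right. I'll zoom in.

```bash
python3 - <<'E'
from h import *
d=np.load("w1.npz");img,K,T=d["img"],d["K"],d["T"]
cv2.imwrite("pics/w1c.png",cv2.resize(img[140:220,225:340],None,fx=6,fy=6,interpolation=cv2.INTER_CUBIC)[:,:,::-1])
for p in [(235,152),(329,152),(235,202),(329,202)]: print(p,[np.round(ray(p,K,T,z)[0,:2]*1000) for z in(0,.005,.044)])
E
```

```text
(235, 152) [array([398.,  92.]), array([397.,  92.]), array([394.,  98.])]
(329, 152) [array([429., 197.]), array([428., 196.]), array([421., 192.])]
(235, 202) [array([455.,  73.]), array([454.,  74.]), array([445.,  81.])]
(329, 202) [array([487., 182.]), array([486., 182.]), array([474., 179.])]
```

View pics/w1c.png

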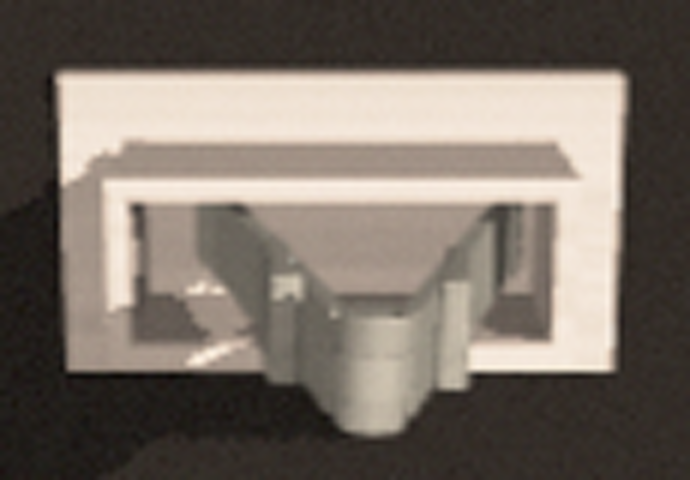

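```bash
python3 - <<'E'
from h import *
d=np.load("w1.npz");K,T=d["K"],d["T"]
f=lambda a:np.array(a)/6+[225,140]-0.4
for n,pts,z in(("pocket",[(132,203),(553,203),(553,342),(132,342)],.044),("plate",[(58,72),(626,72),(615,370),(67,370)],.0)):
    P=ray(f(pts),K,T,z)*1000;print(n,P[:,:2].mean(0).round(1),np.linalg.norm(P[1]-P[0]),np.linalg.norm(P[2]-P[1]),np.degrees(np.arctan2(*(P[1]-P[0])[1::-1])))
# tongs pads: outer corners (tops) at z=4+88, bottoms z=4+60 ; hinge top centre z~.118
P=ray(f([(285,285),(455,282),(283,383),(455,388)]),K,T,.078+.014)*1000;print(P.round(1))
print(ray(f([(373,325),(373,430)]),K,T,.118)*1000, (ray(f([(373,325),(373,430)]),K,T,.10)*1000))
E
```

```text
pocket [441.2 135.2] 74.3603515998919 25.3586604220022 73.58815449089278
plate [441.3 135.5] 110.24775542184146 59.95754915684769 73.58980605821274
[[429.9 128.6  92. ]
 [436.9 154.1  92. ]
 [445.  123.8  92. ]
 [453.4 149.6  92. ]]
[[433.44605469 141.18887972 118.        ]
 [448.60882826 136.84852135 118.        ]] [[437.93603379 140.36551255 100.        ]
 [454.02634704 135.75964506 100.        ]]
```

```bash
python3 -c "
from h import *
go(.441,.1385,.059,73.6)"
```

```text
shift [1.000e-04 6.700e-03 1.914e-01] rot [-0.   -0.04  0.02] j6 -70.9
shift [1.000e-04 6.700e-03 1.914e-01] rot [ 6.0000e-02 -0.0000e+00 -1.7998e+02] j6 -70.9
```

Call:
pendant:
  moves:
    - [0, 0.134, 1, 0, 0, 0, 1]
    - [0, 0.134, 2, 0, 0, 0, 1]
    - [0, 0.134, 2.6, 0, 0, 0, 1]
    - [0, 0.134, 3, 0, 0, 0, 1]
    - [0, 0.134, 3.4, 0, 0, 0, 1]
    - [0, 0.134, 3.82, 0, 0, 0, 1]
    - [0, 0.134, 3.82, 0, 0, 0, 1]
    - [0, 0.134, 3.82, 0, 0, 0, 1]
    - [0, 0.134, 3.82, 0, 0, 0, 0.36]
    - [0, 0.134, 3.82, 0, 0, 0, 0.36]
    - [0, 0.134, 3.82, 0, 0, 0, 0.36]
    - [0, 0.134, 3.82, 0, 0, 0, 0.34]
    - [0, 0.134, 3.82, 0, 0, 0, 0.34]
    - [0, 0.134, 3.82, 0, 0, 0, 0.34]
    - [0, 0.134, 3.82, 0, 0, 0, 0.34]
    - [0, 0.134, 3.82, 0, 0, 0, 0.34]

```text
time_s: 3.25
position: [0.4419, 0.1371, 0.0596]
tcp_rot: [[-0.959, 0.284, -0.0], [0.284, 0.959, -0.0], [0.0, -0.0, -1.0]]
force: [-0.2, -1.8, 4.9]
opening: 0.385
grasp_force: 9.0
```

In the tool's units: -0.14 m is -2.8, -0.11 m is -2.2.

Call:
pendant:
  moves:
    - [0, 0, 0, 0, 0, 0, 0.34]
    - [0, 0, 0, 0, 0, 0, 0.34]
    - [0, 0, -0.4, 0, 0, 0, 0.34]
    - [0, 0, -1, 0, 0, 0, 0.34]
    - [0, 0, -1.6, 0, 0, 0, 0.34]
    - [0, 0, -2.2, 0, 0, 0, 0.34]
    - [0, 0, -2.8, 0, 0, 0, 0.34]
    - [0, 0, -2.8, 0, 0, 0, 0.34]
    - [0, 0, -2.8, 0, 0, 0, 0.34]

```text
time_s: 4.15
position: [0.4419, 0.1373, 0.1996]
tcp_rot: [[-0.959, 0.284, 0.001], [0.284, 0.959, 0.0], [-0.001, 0.0, -1.0]]
force: [-0.3, 0.2, -0.7]
opening: 0.337
grasp_force: 6.0
```

```bash
python3 - <<'E'
from h import *
img,K,T=cam("wrist"); cv2.imwrite("pics/w2.png",img[:,:,::-1]);np.savez("w2.npz",img=img,K=K,T=T)
E
```

```text
(no output)
```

View pics/w2.png

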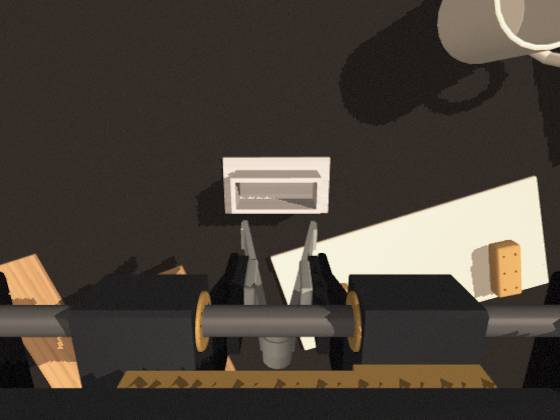

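```bash
python3 - <<'E'
from h import *
d=np.load("w2.npz");K,T=d["K"],d["T"];s=bot.read_state()
tip=s["position"]+s["tcp_rot"]@[0,0,.057];print(proj(tip,K,T))
go(.66,.2,.28,88)
E
```

```text
[[278.09068639 231.71374827]]
shift [-0.1918  0.1224 -0.0817] rot [-1.000e-02 -1.000e-01 -1.453e+01] j6 -70.1
shift [-0.1918  0.1224 -0.0817] rot [-1.5000e-01  2.0000e-02  1.6547e+02] j6 -70.1
```

Tongs are held symmetrically, with the tips at (246,223) and (312,224), where the model predicts them.

In the tool's units: -0.192 m is -3.84, 0.122 m is 2.44, -14.5 degrees is -2.9.

Call:
pendant:
  moves:
    - [-3.84, 2.44, -1.64, 0, 0, -2.9, 0.34]
    - [-3.84, 2.44, -1.64, 0, 0, -2.9, 0.34]
    - [-3.84, 2.44, -1.64, 0, 0, -2.9, 0.34]
    - [-3.84, 2.44, -1.64, 0, 0, -2.9, 0.34]
    - [-3.84, 2.44, -1.64, 0, 0, -2.9, 0.34]
    - [-3.84, 2.44, -1.64, 0, 0, -2.9, 0.34]
    - [-3.84, 2.44, -1.64, 0, 0, -2.9, 0.34]
    - [-3.84, 2.44, -1.64, 0, 0, -2.9, 0.34]
    - [-3.84, 2.44, -1.64, 0, 0, -2.9, 0.34]
    - [-3.84, 2.44, -1.64, 0, 0, -2.9, 0.34]

```text
time_s: 5.2
position: [0.6596, 0.1993, 0.281]
tcp_rot: [[-0.999, 0.035, -0.002], [0.035, 0.999, -0.0], [0.002, -0.0, -1.0]]
force: [-1.0, 0.4, -0.1]
opening: 0.339
grasp_force: 6.0
```

```bash
python3 - <<'E'
from h import *
img,K,T=cam("wrist"); cv2.imwrite("pics/w3.png",img[:,:,::-1]);np.savez("w3.npz",img=img,K=K,T=T)
hsv=cv2.cvtColor(img,cv2.COLOR_RGB2HSV)
m=(hsv[:,:,1]>90)&(hsv[:,:,2]>90)&(hsv[:,:,0]<28)
m[265:]=0
for p,c,a in blobs(m,100): print(np.round(c),a,"z.024",rect(p,K,T,.024),"z.036",rect(p,K,T,.036))
m=(hsv[:,:,1]<60)&(hsv[:,:,2]>130)
E
```

```text
[ 89. 128.] 7991 z.024 [609.4 -15.5 221.7  84.9   4.6] z.036 [608.4  -9.3 215.3  82.5   4.6]
[404. 117.] 1342 z.024 [598.  346.2  59.4  29.   -3.5] z.036 [597.4 342.1  57.7  28.2  -3.5]
[244. 121.] 1199 z.024 [595.7 161.8  59.3  26.3 -14.7] z.036 [595.1 162.9  57.6  25.5 -14.7]
[  5. 162.] 443 z.024 [ 626.1 -122.    61.    16.5  -15.3] z.036 [ 624.7 -112.7   59.2   16.   -15.3]
```

View pics/w3.png

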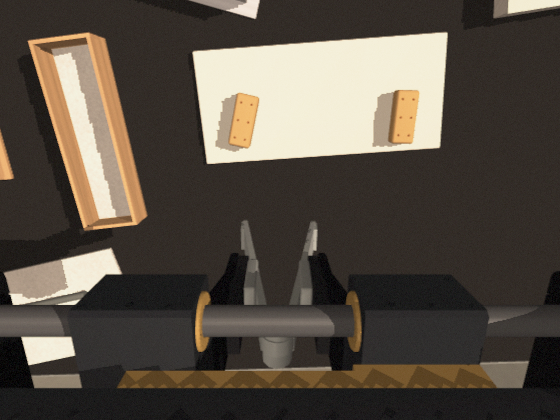

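The picture shows the biscuits at (244,121) and (404,117), both lying flat, and the box rim from (33,42) to (145,218).

```bash
python3 -c "
from h import *
go(.5957,.1612,.13,75.3)"
```

```text
shift [ 0.0627 -0.0404  0.1515] rot [-0.02 -0.05 12.68] j6 -80.4
shift [ 0.0627 -0.0404  0.1515] rot [ 8.0000e-02 -2.0000e-02 -1.6732e+02] j6 -80.4
```

In the tool's units: 0.15 m is 3, 0.063 m is 1.26, 12.7 degrees is 2.54.

Call:
pendant:
  moves:
    - [1.26, -0.8, 3, 0, 0, 2.54, 0.36]
    - [1.26, -0.8, 3, 0, 0, 2.54, 0.36]
    - [1.26, -0.8, 3, 0, 0, 2.54, 0.36]
    - [1.26, -0.8, 3, 0, 0, 2.54, 0.36]
    - [1.26, -0.8, 3, 0, 0, 2.54, 0.36]
    - [1.26, -0.8, 3, 0, 0, 2.54, 0.36]
    - [1.26, -0.8, 3, 0, 0, 2.54, 0.36]

```text
time_s: 5.95
position: [0.5989, 0.1622, 0.1337]
tcp_rot: [[-0.967, 0.254, 0.005], [0.254, 0.967, 0.001], [-0.005, 0.002, -1.0]]
force: [-0.2, -0.2, -0.8]
opening: 0.365
grasp_force: 5.3
```

```bash
python3 - <<'E'
from h import *
img,K,T=cam("wrist"); cv2.imwrite("pics/w4.png",img[100:300,180:380,::-1].repeat(3,0).repeat(3,1));np.savez("w4.npz",img=img,K=K,T=T)
hsv=cv2.cvtColor(img,cv2.COLOR_RGB2HSV)
m=(hsv[:,:,1]>90)&(hsv[:,:,2]>90)&(hsv[:,:,0]<28)
m[265:]=0
for p,c,a in blobs(m,100): print(np.round(c),a,p.min(0),p.max(0),"z.024",rect(p,K,T,.024),"z.036",rect(p,K,T,.036))
go(.5957,.1612,.068,75.3)
E
```

```text
[507. 147.] 3337 [485 107] [528 187] z.024 [596.2 343.7  60.7  32.5  -4.4] z.036 [592.7 336.5  58.   31.1  -4.4]
[ 78. 198.] 4799 [  0 136] [132 265] z.024 [557.8  -2.3 118.8  56.4   4.7] z.036 [556.1   5.9 113.5  53.9   4.7]
[276. 203.] 2319 [259 166] [291 239] z.024 [593.6 161.1  60.9  25.5 -14.1] z.036 [590.2 162.1  58.2  24.3 -14.1]
[ 20. 231.] 2579 [  0 173] [ 57 265] z.024 [557.9 -50.5  84.2  32.3   4.6] z.036 [556.1 -40.2  80.5  30.8   4.6]
shift [ 0.003  -0.0019  0.0657] rot [ 0.11  0.28 -0.01] j6 -70.4
shift [ 0.003  -0.0019  0.0657] rot [ 4.4000e-01 -1.7000e-01  1.7999e+02] j6 -70.4
```

View pics/w4.png

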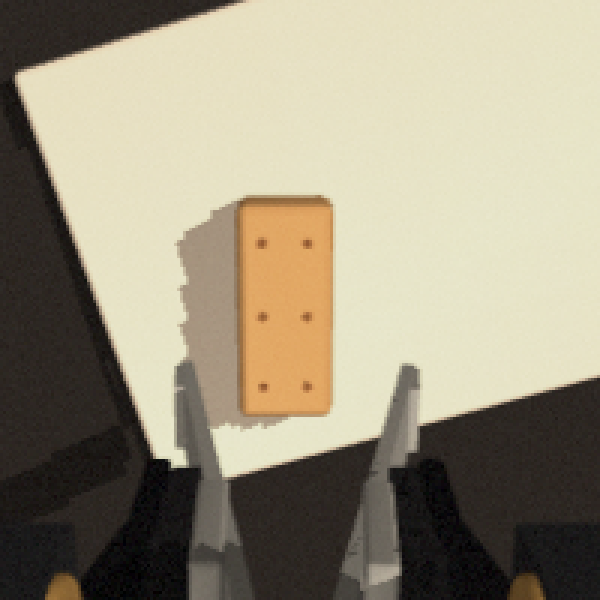

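The crop shows the biscuit at (285,305) between tips at (185,370) and (408,370), laterally centred to within about 4 mm.

Call:
pendant:
  moves:
    - [0, 0, 0, 0, 0, 0, 0.36]
    - [0, 0, 0, 0, 0, 0, 0.36]
    - [0, 0, 0, 0, 0, 0, 0.36]

```text
time_s: 6.3
position: [0.5968, 0.162, 0.132]
tcp_rot: [[-0.967, 0.254, 0.001], [0.254, 0.967, 0.0], [-0.001, 0.0, -1.0]]
force: [0.0, -1.0, -0.2]
opening: 0.364
grasp_force: 5.3
```

```bash
python3 -c "
from h import *
go(.5945,.1613,.068,75.6)"
```

```text
shift [ 0.0021 -0.0012  0.064 ] rot [ 0.02  0.06 -0.31] j6 -70.4
shift [ 0.0021 -0.0012  0.064 ] rot [ 9.0000e-02 -3.0000e-02  1.7969e+02] j6 -70.4
```

In the tool's units: -0.0015 m is -0.03, 0.064 m is 1.28.

Call:
pendant:
  moves:
    - [0.04, -0.03, 0.6, 0, 0, 0, 0.36]
    - [0.04, -0.03, 1, 0, 0, 0, 0.36]
    - [0.04, -0.03, 1.28, 0, 0, 0, 0.36]
    - [0.04, -0.03, 1.28, 0, 0, 0, 0.36]
    - [0.04, -0.03, 1.28, 0, 0, 0, 0.36]
    - [0.04, -0.03, 1.28, 0, 0, 0, 0.36]
    - [0.04, -0.03, 1.28, 0, 0, 0, 0.3]
    - [0.04, -0.03, 1.28, 0, 0, 0, 0.2]
    - [0.04, -0.03, 1.28, 0, 0, 0, 0]
    - [0.04, -0.03, 1.28, 0, 0, 0, 0]
    - [0.04, -0.03, 1.28, 0, 0, 0, 0]
    - [0.04, -0.03, 1.28, 0, 0, 0, 0]
    - [0.04, -0.03, 1.28, 0, 0, 0, 0]
    - [0.04, -0.03, 1.28, 0, 0, 0, 0]

```text
time_s: 7.7
position: [0.5948, 0.161, 0.0684]
tcp_rot: [[-0.967, 0.254, 0.002], [0.254, 0.967, 0.0], [-0.001, 0.001, -1.0]]
force: [-0.2, -0.5, 5.6]
opening: 0.283
grasp_force: 30.0
```

In the tool's units: -0.1 m is -2, -0.07 m is -1.4.

Call:
pendant:
  moves:
    - [0, 0, -0.6, 0, 0, 0, 0]
    - [0, 0, -1.4, 0, 0, 0, 0]
    - [0, 0, -2, 0, 0, 0, 0]
    - [0, 0, -2, 0, 0, 0, 0]
    - [0, 0, -2, 0, 0, 0, 0]

```text
time_s: 8.2
position: [0.5937, 0.1608, 0.1674]
tcp_rot: [[-0.967, 0.254, -0.0], [0.254, 0.967, -0.0], [0.0, -0.0, -1.0]]
force: [-0.1, 0.2, -0.9]
opening: 0.285
grasp_force: 30.0
```

```bash
python3 -c "
from h import *
go(.649,-.0143,.168,94.6)"
```

```text
shift [-0.098  -0.1553 -0.0006] rot [-1.000e-02 -1.000e-02 -1.932e+01] j6 -70.5
shift [-0.098  -0.1553 -0.0006] rot [-2.0000e-02  1.0000e-02  1.6068e+02] j6 -70.5
```

Call:
pendant:
  moves:
    - [-1.96, -3.1, 0, 0, 0, -3.86, 0]
    - [-1.96, -3.1, 0, 0, 0, -3.86, 0]
    - [-1.96, -3.1, 0, 0, 0, -3.86, 0]
    - [-1.96, -3.1, 0, 0, 0, -3.86, 0]
    - [-1.96, -3.1, 0, 0, 0, -3.86, 0]
    - [-1.96, -3.1, 0, 0, 0, -3.86, 0]
    - [-1.96, -3.1, 0, 0, 0, -3.86, 0]
    - [-1.96, -3.1, 0, 0, 0, -3.86, 0]
    - [-1.96, -3.1, 0, 0, 0, -3.86, 0]
    - [-1.96, -3.1, 0, 0, 0, -3.86, 0]

```text
time_s: 9.2
position: [0.6493, -0.0129, 0.1677]
tcp_rot: [[-0.997, -0.081, 0.0], [-0.081, 0.997, 0.0], [-0.0, 0.0, -1.0]]
force: [-0.0, 0.3, -0.3]
opening: 0.276
grasp_force: 30.0
```

```bash
python3 - <<'E'
from h import *
img,K,T=cam("wrist"); cv2.imwrite("pics/w5.png",img[:,:,::-1]);np.savez("w5.npz",img=img,K=K,T=T)
E
```

```text
(no output)
```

View pics/w5.png

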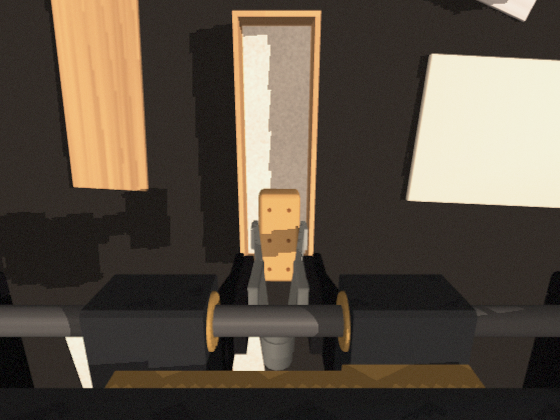

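The picture shows the biscuit held level at (280,235) over the box, whose near rim corners are at (233,12) and (320,12). The second biscuit is still on the platter to the right, outside this view.

```bash
python3 - <<'E'
from h import *
d=np.load("w5.npz");img,K,T=d["img"],d["K"],d["T"]
hsv=cv2.cvtColor(img,cv2.COLOR_RGB2HSV)
m=(hsv[:,:,1]>90)&(hsv[:,:,2]>90)&(hsv[:,:,0]<28);m[:,:215]=0;m[:,340:]=0
C=[]
for v in range(14,180,15):
    u=np.flatnonzero(m[v]); P=ray([(u[0]-.5,v),(u[-1]+.5,v)],K,T,.036)*1000; C.append(P.mean(0)[:2])
    if v in(14,89,164):print(v,u[0],u[-1],P[:,:2].round(1).tolist(),np.linalg.norm(P[1]-P[0]).round(1))
C=np.array(C);f=np.polyfit(C[:,0],C[:,1],1);print("centreline yaw",np.degrees(np.arctan(f[0])),"y at 609,649:",np.polyval(f,[609,649]))
u=np.flatnonzero(m[:60,270]);print("near end",u[0],ray((276,u[0]-.5),K,T,.036)*1000)
E
```

```text
14 232 321 [[506.8, -59.5], [501.4, 7.2]] 66.8
89 234 318 [[559.2, -55.7], [553.8, 11.0]] 66.9
164 237 316 [[618.3, -50.6], [612.8, 16.2]] 67.0
centreline yaw 4.533042616398504 y at 609,649: [-17.97135611 -14.8000758 ]
near end 10 [[501.14413312 -26.75559824  36.        ]]
```

```bash
python3 -c "
from h import *
go(.6477,-.0149,.0672,94.5)"
```

```text
shift [ 0.0019 -0.0017  0.1005] rot [-0.    0.01  0.15] j6 -105.6
shift [ 0.0019 -0.0017  0.1005] rot [-2.0000e-02 -1.0000e-02 -1.7985e+02] j6 -105.6
```

Call:
pendant:
  moves:
    - [0.04, -0.034, 0.8, 0, 0, 0, 0]
    - [0.04, -0.034, 1.4, 0, 0, 0, 0]
    - [0.04, -0.034, 1.7, 0, 0, 0, 0]
    - [0.04, -0.034, 1.86, 0, 0, 0, 0]
    - [0.04, -0.034, 1.94, 0, 0, 0, 0]
    - [0.04, -0.034, 2, 0, 0, 0, 0]
    - [0.04, -0.034, 2, 0, 0, 0, 0]
    - [0.04, -0.034, 2, 0, 0, 0, 0]

```text
time_s: 10.05
position: [0.6484, -0.0159, 0.0686]
tcp_rot: [[-0.997, -0.08, 0.002], [-0.08, 0.997, -0.0], [-0.002, -0.001, -1.0]]
force: [-0.3, 0.5, -1.1]
opening: 0.288
grasp_force: 30.0
```

In the tool's units: -0.1 m is -2, -0.06 m is -1.2.

Call:
pendant:
  moves:
    - [0, 0.02, 0.02, 0, 0, 0, 0]
    - [0, 0.02, 0.04, 0, 0, 0, 0]
    - [0, 0.02, 0.04, 0, 0, 0, 0.3]
    - [0, 0.02, 0.04, 0, 0, 0, 0.31]
    - [0, 0.02, 0.04, 0, 0, 0, 0.32]
    - [0, 0.02, 0.04, 0, 0, 0, 0.32]
    - [0, 0.02, 0.04, 0, 0, 0, 0.32]
    - [0, 0.02, 0.04, 0, 0, 0, 0.32]
    - [0, 0.02, -0.4, 0, 0, 0, 0.32]
    - [0, 0.02, -1.2, 0, 0, 0, 0.32]
    - [0, 0.02, -2, 0, 0, 0, 0.32]
    - [0, 0.02, -2, 0, 0, 0, 0.32]
    - [0, 0.02, -2, 0, 0, 0, 0.32]

```text
time_s: 11.35
position: [0.6481, -0.0149, 0.1688]
tcp_rot: [[-0.997, -0.08, 0.002], [-0.08, 0.997, -0.001], [-0.002, -0.001, -1.0]]
force: [-0.5, -0.0, -1.6]
opening: 0.325
grasp_force: 7.4
```

```bash
python3 - <<'E'
from h import *
img,K,T=cam("wrist"); cv2.imwrite("pics/w6.png",img[:,:,::-1])
img,K,T=cam("top");hsv=cv2.cvtColor(img,cv2.COLOR_RGB2HSV)
m=(hsv[:,:,1]>90)&(hsv[:,:,2]>110)&(hsv[:,:,0]<28);m[:,:195]=0;m[:,300:]=0
for p,c,a in blobs(m,60): print(np.round(c),a,rect(p,K,T,.024))
E
```

```text
[217. 175.] 145 [590.7 342.5  57.1  26.6  -1.4]
```

View pics/w6.png

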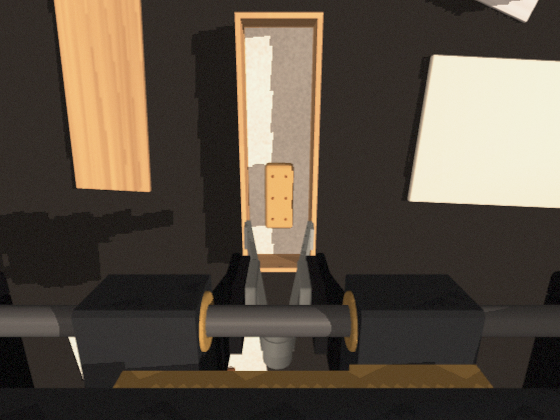

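The first biscuit lies flat in the box at (279,196). Next is the second one.

```bash
python3 -c "
from h import *
go(.597,.347,.15,86.2)"
```

```text
shift [0.0203 0.3644 0.0166] rot [ 0.03 -0.17  8.38] j6 -105.8
shift [0.0203 0.3644 0.0166] rot [ 2.5000e-01  5.0000e-02 -1.7162e+02] j6 -105.8
```

In the tool's units: 0.364 m is 7.28, 0.02 m is 0.4, 8.4 degrees is 1.68.

Call:
pendant:
  moves:
    - [0.4, 7.28, 0.3, 0, 0, 1.68, 0.36]
    - [0.4, 7.28, 0.3, 0, 0, 1.68, 0.36]
    - [0.4, 7.28, 0.3, 0, 0, 1.68, 0.36]
    - [0.4, 7.28, 0.3, 0, 0, 1.68, 0.36]
    - [0.4, 7.28, 0.3, 0, 0, 1.68, 0.36]
    - [0.4, 7.28, 0.3, 0, 0, 1.68, 0.36]
    - [0.4, 7.28, 0.3, 0, 0, 1.68, 0.36]
    - [0.4, 7.28, 0.3, 0, 0, 1.68, 0.36]
    - [0.4, 7.28, 0.3, 0, 0, 1.68, 0.36]
    - [0.4, 7.28, 0.3, 0, 0, 1.68, 0.36]
    - [0.4, 7.28, 0.3, 0, 0, 1.68, 0.36]
    - [0.4, 7.28, 0.3, 0, 0, 1.68, 0.36]
    - [0.4, 7.28, 0.3, 0, 0, 1.68, 0.36]

```text
time_s: 12.75
position: [0.5992, 0.3448, 0.1527]
tcp_rot: [[-0.998, 0.069, -0.0], [0.069, 0.998, -0.0], [0.0, -0.0, -1.0]]
force: [-0.3, 0.1, -1.7]
opening: 0.364
grasp_force: 5.3
```

```bash
python3 - <<'E'
from h import *
img,K,T=cam("wrist");hsv=cv2.cvtColor(img,cv2.COLOR_RGB2HSV)
m=(hsv[:,:,1]>90)&(hsv[:,:,2]>90)&(hsv[:,:,0]<28);m[265:]=0
for p,c,a in blobs(m,100): print(np.round(c),a,p.min(0),p.max(0),rect(p,K,T,.024))
go(.597,.347,.0684,86.2)
E
```

```text
[283. 199.] 2032 [268 165] [297 233] [595.9 348.4  60.5  25.   -3. ]
shift [0.0023 0.0018 0.0844] rot [-0.    0.01 -0.13] j6 -65.4
shift [0.0023 0.0018 0.0844] rot [1.0000e-02 1.0000e-02 1.7987e+02] j6 -65.4
```

Call:
pendant:
  moves:
    - [0.06, 0.06, 0.8, 0, 0, -0.1, 0.36]
    - [0.06, 0.06, 1.3, 0, 0, -0.1, 0.36]
    - [0.06, 0.06, 1.68, 0, 0, -0.1, 0.36]
    - [0.06, 0.06, 1.68, 0, 0, -0.1, 0.36]
    - [0.06, 0.06, 1.68, 0, 0, -0.1, 0.36]
    - [0.06, 0.06, 1.68, 0, 0, -0.1, 0.36]
    - [0.06, 0.06, 1.68, 0, 0, -0.1, 0.3]
    - [0.06, 0.06, 1.68, 0, 0, -0.1, 0.2]
    - [0.06, 0.06, 1.68, 0, 0, -0.1, 0]
    - [0.06, 0.06, 1.68, 0, 0, -0.1, 0]
    - [0.06, 0.06, 1.68, 0, 0, -0.1, 0]
    - [0.06, 0.06, 1.68, 0, 0, -0.1, 0]
    - [0.06, 0.06, 1, 0, 0, 0, 0]
    - [0.06, 0.06, 0.2, 0, 0, 0, 0]
    - [0.06, 0.06, -0.3, 0, 0, 0, 0]
    - [0.06, 0.06, -0.3, 0, 0, 0, 0]
    - [0.06, 0.06, -0.3, 0, 0, 0, 0]

```text
time_s: 14.5
position: [0.5952, 0.3494, 0.167]
tcp_rot: [[-0.998, 0.067, -0.001], [0.067, 0.998, -0.0], [0.001, -0.0, -1.0]]
force: [0.4, -0.0, -2.1]
opening: 0.28
grasp_force: 30.0
```

```bash
python3 -c "
from h import *
go(.5679,-.0212,.168,94.5)"
```

```text
shift [ 0.0026 -0.3716 -0.0009] rot [-0.01 -0.04 -8.32] j6 -65.0
shift [ 0.0026 -0.3716 -0.0009] rot [-7.0000e-02  2.0000e-02  1.7168e+02] j6 -65.0
```

In the tool's units: -0.372 m is -7.44, 0.003 m is 0.06, -8.3 degrees is -1.66.

Call:
pendant:
  moves:
    - [0.06, -7.44, 0, 0, 0, -1.66, 0]
    - [0.06, -7.44, 0, 0, 0, -1.66, 0]
    - [0.06, -7.44, 0, 0, 0, -1.66, 0]
    - [0.06, -7.44, 0, 0, 0, -1.66, 0]
    - [0.06, -7.44, 0, 0, 0, -1.66, 0]
    - [0.06, -7.44, 0, 0, 0, -1.66, 0]
    - [0.06, -7.44, 0, 0, 0, -1.66, 0]
    - [0.06, -7.44, 0, 0, 0, -1.66, 0]
    - [0.06, -7.44, 0, 0, 0, -1.66, 0]
    - [0.06, -7.44, 0, 0, 0, -1.66, 0]
    - [0.06, -7.44, 0, 0, 0, -1.66, 0]
    - [0.06, -7.44, 0, 0, 0, -1.66, 0]
    - [0.06, -7.44, 0, 0, 0, -1.66, 0]

```text
time_s: 15.8
position: [0.5679, -0.02, 0.1674]
tcp_rot: [[-0.997, -0.08, -0.0], [-0.08, 0.997, 0.0], [0.0, 0.0, -1.0]]
force: [-0.0, 0.1, -1.7]
opening: 0.287
grasp_force: 30.0
```

```bash
python3 - <<'E'
from h import *
img,K,T=cam("wrist");hsv=cv2.cvtColor(img,cv2.COLOR_RGB2HSV)
m=(hsv[:,:,1]>90)&(hsv[:,:,2]>90)&(hsv[:,:,0]<28);m[:,:215]=0;m[:,340:]=0
for v in (60,100,140):
    u=np.flatnonzero(m[v]);print(v,ray([(u[0]-.5,v),(u[-1]+.5,v)],K,T,.036).mean(0)[:2]*1000) if len(u) else 0
go(.5679,-.0212,.067,94.5)
E
```

```text
140 [514.27126951 -25.41490695]
shift [ 1.000e-04 -1.000e-03  1.005e-01] rot [ 0.01 -0.01  0.08] j6 -107.9
shift [ 1.000e-04 -1.000e-03  1.005e-01] rot [ 1.0000e-02  1.0000e-02 -1.7992e+02] j6 -107.9
```

Call:
pendant:
  moves:
    - [0, -0.02, 0.8, 0, 0, 0, 0]
    - [0, -0.02, 1.4, 0, 0, 0, 0]
    - [0, -0.02, 1.7, 0, 0, 0, 0]
    - [0, -0.02, 1.86, 0, 0, 0, 0]
    - [0, -0.02, 1.94, 0, 0, 0, 0]
    - [0, -0.02, 2, 0, 0, 0, 0]
    - [0, -0.02, 2.02, 0, 0, 0, 0]
    - [0, -0.02, 2.02, 0, 0, 0, 0]
    - [0, -0.02, 2.02, 0, 0, 0, 0]
    - [0, -0.02, 2.02, 0, 0, 0, 0.3]
    - [0, -0.02, 2.02, 0, 0, 0, 0.31]
    - [0, -0.02, 2.02, 0, 0, 0, 0.32]
    - [0, -0.02, 2.02, 0, 0, 0, 0.32]
    - [0, -0.02, 2.02, 0, 0, 0, 0.32]
    - [0, -0.02, 2.02, 0, 0, 0, 0.32]
    - [0, -0.02, 1.4, 0, 0, 0, 0.32]
    - [0, -0.02, 0.6, 0, 0, 0, 0.32]
    - [0, -0.02, 0, 0, 0, 0, 0.32]
    - [0, -0.02, 0, 0, 0, 0, 0.32]
    - [0, -0.02, -1, 0, 0, 0, 0.32]

```text
time_s: 17.85
position: [0.5633, -0.0214, 0.2121]
tcp_rot: [[-0.997, -0.078, -0.015], [-0.078, 0.997, 0.003], [0.014, 0.005, -1.0]]
force: [0.6, 0.4, -2.0]
opening: 0.324
grasp_force: 7.4
```

```bash
python3 - <<'E'
from h import *
img,K,T=cam("wrist"); cv2.imwrite("pics/w7.png",img[:,:,::-1])
hsv=cv2.cvtColor(img,cv2.COLOR_RGB2HSV)
go(.4412,.1373,.16,73.6)
img,K,T=cam("top");cv2.imwrite("pics/top7.png",img[:,:,::-1])
E
```

```text
shift [0.1162 0.1697 0.0622] rot [-0.05  0.33 20.9 ] j6 -108.0
shift [0.1162 0.1697 0.0622] rot [-4.600e-01 -7.000e-02 -1.591e+02] j6 -108.0
```

View pics/w7.png

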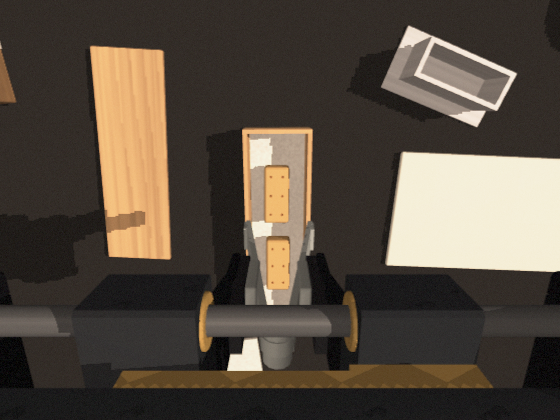

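Both biscuits lie flat in the box, at (277,194) and (278,263). Now the tongs go back to the stand.

Careful with the scale: shifts go in units of 50 mm and turns go in units of 5 degrees. That gives: 0.05 m is 1, 0.17 m is 3.4, 21 degrees is 4.2.

Call:
pendant:
  moves:
    - [1.2, 1.8, 0, 0, 0, 1.6, 0.32]
    - [2.34, 3.4, 0, 0, 0, 4.2, 0.32]
    - [2.34, 3.4, 0, 0, 0, 4.2, 0.32]
    - [2.34, 3.4, 0, 0, 0, 4.2, 0.32]
    - [2.34, 3.4, 0, 0, 0, 4.2, 0.32]
    - [2.34, 3.4, 0, 0, 0, 4.2, 0.32]
    - [2.34, 3.4, 1, 0, 0, 4.2, 0.32]
    - [2.34, 3.4, 1, 0, 0, 4.2, 0.32]
    - [2.34, 3.4, 1, 0, 0, 4.2, 0.32]
    - [2.34, 3.4, 1, 0, 0, 4.2, 0.32]

```text
time_s: 18.95
position: [0.4399, 0.1373, 0.1687]
tcp_rot: [[-0.958, 0.286, 0.003], [0.286, 0.958, 0.0], [-0.003, 0.001, -1.0]]
force: [0.1, 0.4, -0.6]
opening: 0.321
grasp_force: 7.4
```

```bash
python3 - <<'E'
from h import *
img,K,T=cam("wrist"); cv2.imwrite("pics/w8.png",img[120:320,180:380,::-1].repeat(3,0).repeat(3,1));np.savez("w8.npz",img=img,K=K,T=T)
go(.4415,.1363,.06,73.6)
E
```

```text
shift [-0.0014 -0.0008  0.1091] rot [ 0.07  0.21 -0.18] j6 -70.0
shift [-0.0014 -0.0008  0.1091] rot [ 3.2000e-01 -1.1000e-01  1.7982e+02] j6 -70.0
```

View pics/w8.png

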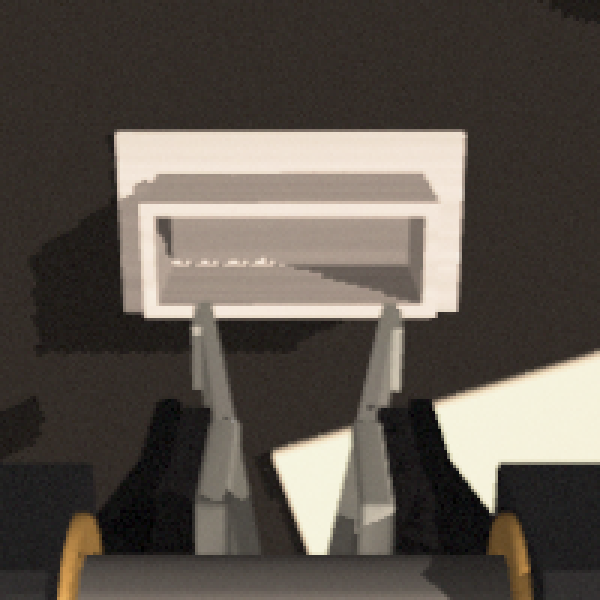

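The crop shows the pocket from (157,217) to (424,303), with the tips at (205,305) and (390,305) pointing at it.

```bash
python3 - <<'E'
from h import *
d=np.load("w8.npz");K,T=d["K"],d["T"]
P=ray(np.array([(157,217),(424,217),(424,303),(157,303)])/3+[179.7,119.7],K,T,.044)*1000
c=P.mean(0);print(c,np.linalg.norm(P[1]-P[0]),np.linalg.norm(P[2]-P[1]),np.degrees(np.arctan2(*(P[1]-P[0])[1::-1])))
go(c[0]/1000,c[1]/1000,.06,73.6)
E
```

```text
[440.95499706 135.46674419  44.        ] 74.57528039457317 25.38162585705694 73.37599660289284
shift [-0.0011 -0.0018  0.1091] rot [ 0.07  0.21 -0.18] j6 -70.0
shift [-0.0011 -0.0018  0.1091] rot [ 3.2000e-01 -1.1000e-01  1.7982e+02] j6 -70.0
```

Call:
pendant:
  moves:
    - [0, 0, 0, 0, 0, 0, 0.32]
    - [0, 0, 0, 0, 0, 0, 0.32]

```text
time_s: 19.2
position: [0.439, 0.1379, 0.1688]
tcp_rot: [[-0.959, 0.285, 0.003], [0.285, 0.959, 0.0], [-0.003, 0.001, -1.0]]
force: [0.5, 0.2, -0.8]
opening: 0.324
grasp_force: 7.4
```

In the tool's units: -0.0016 m is -0.032, 0.107 m is 2.14.

Call:
pendant:
  moves:
    - [-0.05, -0.032, 0.4, 0, 0, 0, 0.32]
    - [-0.05, -0.032, 0.8, 0, 0, 0, 0.32]
    - [-0.05, -0.032, 1.2, 0, 0, 0, 0.32]
    - [-0.05, -0.032, 1.6, 0, 0, 0, 0.32]
    - [-0.05, -0.032, 1.9, 0, 0, 0, 0.32]
    - [-0.05, -0.032, 2.08, 0, 0, 0, 0.32]
    - [-0.05, -0.032, 2.14, 0, 0, 0, 0.32]
    - [-0.05, -0.032, 2.14, 0, 0, 0, 0.32]

```text
time_s: 20.0
position: [0.4404, 0.1358, 0.0608]
tcp_rot: [[-0.959, 0.284, 0.001], [0.284, 0.959, 0.0], [-0.001, 0.0, -1.0]]
force: [0.6, -0.2, -0.8]
opening: 0.322
grasp_force: 7.3
```

In the tool's units: -0.18 m is -3.6, -0.14 m is -2.8.

Call:
pendant:
  moves:
    - [0, 0, 0.02, 0, 0, 0, 0.35]
    - [0, 0, 0.02, 0, 0, 0, 0.38]
    - [0, 0, 0.02, 0, 0, 0, 0.42]
    - [0, 0, 0.02, 0, 0, 0, 0.5]
    - [0, 0, 0.02, 0, 0, 0, 1]
    - [0, 0, 0.02, 0, 0, 0, 1]
    - [0, 0, 0.02, 0, 0, 0, 1]
    - [0, 0, 0.02, 0, 0, 0, 1]
    - [0, 0, 0.02, 0, 0, 0, 1]
    - [0, 0, -0.8, 0, 0, 0, 1]
    - [0, 0, -1.8, 0, 0, 0, 1]
    - [0, 0, -2.8, 0, 0, 0, 1]
    - [0, 0, -3.6, 0, 0, 0, 1]
    - [0, 0, -3.6, 0, 0, 0, 1]
    - [0, 0, -3.6, 0, 0, 0, 1]

```text
time_s: 21.5
position: [0.4403, 0.1358, 0.2414]
tcp_rot: [[-0.959, 0.284, 0.002], [0.284, 0.959, 0.0], [-0.002, 0.001, -1.0]]
force: [0.1, -0.8, -0.8]
opening: 1.0
grasp_force: 0.0
```

```bash
python3 - <<'E'
from h import *
img,K,T=cam("wrist"); cv2.imwrite("pics/w9.png",img[:,:,::-1]);np.savez("w9.npz",img=img,K=K,T=T)
go(.54,-.174,.28,90)
E
```

```text
shift [-0.1846 -0.2683 -0.04  ] rot [-1.000e-02 -6.000e-02 -1.652e+01] j6 -70.3
shift [-0.1846 -0.2683 -0.04  ] rot [-8.0000e-02  2.0000e-02  1.6348e+02] j6 -70.3
```

View pics/w9.png

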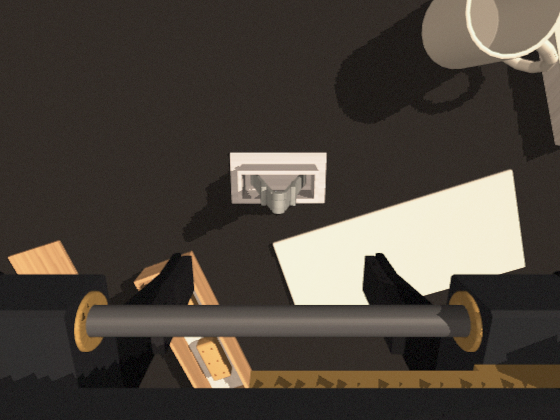

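The tongs stand upright in the cup, hinge at (279,200). Next, above the lid to measure it.

In the tool's units: -0.15 m is -3, -0.268 m is -5.36, -16.5 degrees is -3.3.

Call:
pendant:
  moves:
    - [-2, -3, -0.8, 0, 0, -1.6, 1]
    - [-4, -5.36, -0.8, 0, 0, -3.3, 1]
    - [-4, -5.36, -0.8, 0, 0, -3.3, 1]
    - [-4, -5.36, -0.8, 0, 0, -3.3, 1]
    - [-4, -5.36, -0.8, 0, 0, -3.3, 1]
    - [-4, -5.36, -0.8, 0, 0, -3.3, 1]
    - [-4, -5.36, -0.8, 0, 0, -3.3, 1]
    - [-4, -5.36, -0.8, 0, 0, -3.3, 1]
    - [-4, -5.36, -0.8, 0, 0, -3.3, 1]
    - [-4, -5.36, -0.8, 0, 0, -3.3, 1]
    - [-4, -5.36, -0.8, 0, 0, -3.3, 1]
    - [-4, -5.36, -0.8, 0, 0, -3.3, 1]

```text
time_s: 22.75
position: [0.5552, -0.1766, 0.2803]
tcp_rot: [[-1.0, -0.001, -0.001], [-0.001, 1.0, 0.001], [0.001, 0.001, -1.0]]
force: [0.9, 0.3, -0.2]
opening: 0.997
grasp_force: 0.0
```

```bash
python3 - <<'E'
from h import *
img,K,T=cam("wrist"); np.savez("w10.npz",img=img,K=K,T=T)
hsv=cv2.cvtColor(img,cv2.COLOR_RGB2HSV)
m=(hsv[:,:,1]>80)&(hsv[:,:,2]>70)&(hsv[:,:,0]<28);m[262:]=0
for p,c,a in blobs(m,300): print(np.round(c),a,p.min(0),p.max(0),"z9",rect(p,K,T,.009),"z36",rect(p,K,T,.036),"z44",rect(p,K,T,.044))
E
```

```text
[118.  17.] 2262 [82  0] [162  39] z9 [ 382.9 -347.5   82.2   38.8  -86.8] z36 [ 388.5 -336.9   77.1   36.4  -86.8] z44 [ 390.1 -333.8   75.5   35.7  -86.8]
[281. 158.] 10032 [250  73] [310 249] z9 [ 548.3 -172.2  219.1   70.2    1.4] z36 [ 543.6 -172.5  205.4   65.9    1.4] z44 [ 542.2 -172.6  201.4   64.6    1.4]
[147. 108.] 3152 [110  81] [184 136] z9 [ 478.4 -330.6   77.9   54.6  -80. ] z36 [ 478.  -321.    73.1   51.2  -80. ] z44 [ 477.9 -318.2   71.6   50.2  -80. ]
[410. 188.] 3850 [374 127] [442 262] z9 [590.2 -12.9 180.   82.    4.7] z36 [582.9 -23.2 168.8  76.9   4.7] z44 [580.7 -26.2 165.4  75.4   4.7]
[403. 185.] 1204 [390 161] [416 210] z9 [572.  -19.   64.   31.4   3.8] z36 [565.8 -28.8  60.1  29.4   3.8] z44 [564.  -31.8  58.9  28.8   3.8]
[402. 242.] 962 [391 221] [414 262] z9 [648.3 -11.4  59.9  30.4   5.5] z36 [637.3 -21.8  56.1  28.5   5.5] z44 [634.1 -24.8  55.   28.    5.5]
```

```bash
python3 -c "
from h import *
go(.5485,-.1722,.005,91.4)"
```

```text
shift [0.0067 0.0045 0.2755] rot [ 0.02 -0.02 -1.33] j6 -118.7
shift [0.0067 0.0045 0.2755] rot [-4.0000e-02 -3.0000e-02  1.7867e+02] j6 -118.7
```

Call:
pendant:
  moves:
    - [0.134, 0.09, 1, 0, 0, -0.26, 1]
    - [0.134, 0.09, 2, 0, 0, -0.26, 1]
    - [0.134, 0.09, 3, 0, 0, -0.26, 1]
    - [0.134, 0.09, 4, 0, 0, -0.26, 1]
    - [0.134, 0.09, 4.6, 0, 0, -0.26, 1]
    - [0.134, 0.09, 5, 0, 0, -0.26, 1]
    - [0.134, 0.09, 5.2, 0, 0, -0.26, 1]
    - [0.134, 0.09, 5.4, 0, 0, -0.26, 1]
    - [0.134, 0.09, 5.5, 0, 0, -0.26, 1]
    - [0.134, 0.09, 5.5, 0, 0, -0.26, 1]
    - [0.134, 0.09, 5.5, 0, 0, -0.26, 1]

```text
time_s: 23.9
position: [0.5496, -0.1738, 0.0064]
tcp_rot: [[-1.0, -0.022, 0.002], [-0.022, 1.0, -0.001], [-0.002, -0.001, -1.0]]
force: [-0.5, -1.0, 0.3]
opening: 0.998
grasp_force: 0.0
```

In the tool's units: 0.0025 m is 0.05, 0.0015 m is 0.03, 0.1 degrees is 0.02.

Call:
pendant:
  moves:
    - [0.02, 0.03, 0.05, 0, 0, 0.02, 1]
    - [0.02, 0.03, 0.05, 0, 0, 0.02, 1]
    - [0.02, 0.03, 0.05, 0, 0, 0.02, 0.8]
    - [0.02, 0.03, 0.05, 0, 0, 0.02, 0.7]
    - [0.02, 0.03, 0.05, 0, 0, 0.02, 0.5]
    - [0.02, 0.03, 0.05, 0, 0, 0.02, 0.5]
    - [0.02, 0.03, 0.05, 0, 0, 0.02, 0.5]
    - [0.02, 0.03, 0.05, 0, 0, 0.02, 0.5]

```text
time_s: 24.7
position: [0.548, -0.1722, 0.0032]
tcp_rot: [[-1.0, -0.021, 0.0], [-0.021, 1.0, -0.0], [-0.0, -0.0, -1.0]]
force: [0.6, -0.7, 0.5]
opening: 0.787
grasp_force: 30.0
```

In the tool's units: -0.1 m is -2, -0.07 m is -1.4.

Call:
pendant:
  moves:
    - [0, 0, -0.6, 0, 0, 0, 0.5]
    - [0, 0, -1.4, 0, 0, 0, 0.5]
    - [0, 0, -2, 0, 0, 0, 0.5]
    - [0, 0, -2, 0, 0, 0, 0.5]
    - [0, 0, -2, 0, 0, 0, 0.5]

```text
time_s: 25.2
position: [0.5478, -0.172, 0.1033]
tcp_rot: [[-1.0, -0.021, 0.001], [-0.021, 1.0, -0.0], [-0.001, -0.0, -1.0]]
force: [-0.5, 1.1, -1.5]
opening: 0.786
grasp_force: 30.0
```

```bash
python3 -c "
from h import *
go(.6078,-.0181,.06,94.5)"
```

```text
shift [-0.0631  0.1526  0.0433] rot [-0.01  0.03 -3.32] j6 -119.8
shift [-0.0631  0.1526  0.0433] rot [4.0000e-02 2.0000e-02 1.7668e+02] j6 -119.8
```

```bash
python3 - <<'E'
from h import *
d=np.load("w10.npz");img,K,T=d["img"],d["K"],d["T"]
hsv=cv2.cvtColor(img,cv2.COLOR_RGB2HSV)
m=(hsv[:,:,1]>80)&(hsv[:,:,2]>70)&(hsv[:,:,0]<28)
pts=[(np.flatnonzero(m[v,360:450])[-1]+360.5,v) for v in range(145,250,5)]
P=ray(pts,K,T,.036)[:,:2]*1000
vx,vy,x0,y0=cv2.fitLine(P.astype(np.float32),cv2.DIST_HUBER,0,.01,.01).ravel()
if vx<0:vx,vy=-vx,-vy
print("yaw",np.degrees(np.arctan2(vy,vx)))
n=np.array([vy,-vx]);e=np.array([x0,y0])+33*n
print("centreline y at x=607.8:",e[1]+(607.8-e[0])*vy/vx)
col=np.flatnonzero(m[100:200,400])[0]+100;print(col,ray((400,col-.5),K,T,.036)*1000)
E
```

```text
yaw 4.643417
centreline y at x=607.8: -16.980051
128 [[498.28361037 -39.4802596   36.        ]]
```

In the tool's units: -0.0626 m is -1.252, 0.153 m is 3.06, -3.3 degrees is -0.66.

Call:
pendant:
  moves:
    - [-1.252, 3.06, 0, 0, 0, -0.66, 0.5]
    - [-1.252, 3.06, 0, 0, 0, -0.66, 0.5]
    - [-1.252, 3.06, 0, 0, 0, -0.66, 0.5]
    - [-1.252, 3.06, 0, 0, 0, -0.66, 0.5]
    - [-1.252, 3.06, 0, 0, 0, -0.66, 0.5]
    - [-1.252, 3.06, 0, 0, 0, -0.66, 0.5]
    - [-1.252, 3.06, 0.6, 0, 0, -0.66, 0.5]
    - [-1.252, 3.06, 1, 0, 0, -0.66, 0.5]
    - [-1.252, 3.06, 1.14, 0, 0, -0.66, 0.5]
    - [-1.252, 3.06, 1.14, 0, 0, -0.66, 0.5]
    - [-1.252, 3.06, 1.14, 0, 0, -0.66, 0.5]
    - [-1.252, 3.06, 1.14, 0, 0, -0.66, 0.5]

```text
time_s: 26.4
position: [0.6082, -0.0185, 0.0471]
tcp_rot: [[-0.997, -0.077, 0.002], [-0.077, 0.997, -0.001], [-0.002, -0.001, -1.0]]
force: [-0.2, 0.4, -0.6]
opening: 0.783
grasp_force: 30.0
```

```bash
python3 -c "
from h import *
go(.6073,-.0176,.0375,94.55)"
```

```text
shift [0.0008 0.001  0.0096] rot [-0.04  0.12 -0.11] j6 -106.7
shift [0.0008 0.001  0.0096] rot [1.8000e-01 6.0000e-02 1.7989e+02] j6 -106.7
```

In the tool's units: 0.0095 m is 0.19, 0.008 m is 0.16.

Call:
pendant:
  moves:
    - [0.02, 0.02, 0.06, 0, 0, 0, 0.5]
    - [0.02, 0.02, 0.12, 0, 0, 0, 0.5]
    - [0.02, 0.02, 0.16, 0, 0, 0, 0.5]
    - [0.02, 0.02, 0.19, 0, 0, 0, 0.5]
    - [0.02, 0.02, 0.19, 0, 0, 0, 0.5]
    - [0.02, 0.02, 0.19, 0, 0, 0, 0.5]

```text
time_s: 27.0
position: [0.6062, -0.0169, 0.0365]
tcp_rot: [[-0.997, -0.078, -0.0], [-0.078, 0.997, 0.0], [0.0, 0.0, -1.0]]
force: [-0.9, 0.3, -1.2]
opening: 0.787
grasp_force: 30.0
```

In the tool's units: 0.0015 m is 0.03, 0.001 m is 0.02.

Call:
pendant:
  moves:
    - [0, 0, 0.02, 0, 0, 0, 0.5]
    - [0, 0, 0.03, 0, 0, 0, 0.5]
    - [0, 0, 0.03, 0, 0, 0, 0.5]

```text
time_s: 27.3
position: [0.6064, -0.0169, 0.0361]
tcp_rot: [[-0.997, -0.078, 0.0], [-0.078, 0.997, -0.0], [-0.0, -0.0, -1.0]]
force: [-1.1, 0.3, 4.5]
opening: 0.787
grasp_force: 30.0
```

Call:
pendant:
  moves:
    - [0, 0, 0, 0, 0, 0, 0.9]
    - [0, 0, 0, 0, 0, 0, 1]
    - [0, 0, 0, 0, 0, 0, 1]
    - [0, 0, 0, 0, 0, 0, 1]
    - [0, 0, -0.6, 0, 0, 0, 1]
    - [0, 0, -1, 0, 0, 0, 1]
    - [0, 0, -1, 0, 0, 0, 0]
    - [0, 0, -1, 0, 0, 0, 0]
    - [0, 0, -1, 0, 0, 0, 0]
    - [0, 0, -1, 0, 0, 0, 0]
    - [0, 0, -1, 0, 0, 0, 0]
    - [0, 0, -1, 0, 0, 0, 0]
    - [0, 0, -1, 0, 0, 0, 0]
    - [0, 0, -1, 0, 0, 0, 0]
    - [0, 0, -1, 0, 0, 0, 0]
    - [0, 0, -0.4, 0, 0, 0, 0]
    - [0, 0, -0.2, 0, 0, 0, 0]
    - [0, 0, -0.2, 0, 0, 0, 0]

```text
time_s: 29.1
position: [0.6054, -0.0168, 0.0439]
tcp_rot: [[-0.997, -0.078, -0.003], [-0.078, 0.997, 0.001], [0.003, 0.001, -1.0]]
force: [-0.1, 0.1, 0.1]
opening: 0.033
grasp_force: 0.0
```

Lid top should be at 0.042; press down in small steps.

In the tool's units: 0.006 m is 0.12, 0.004 m is 0.08.

Call:
pendant:
  moves:
    - [0, 0, 0.04, 0, 0, 0, 0]
    - [0, 0, 0.08, 0, 0, 0, 0]
    - [0, 0, 0.12, 0, 0, 0, 0]
    - [0, 0, 0.12, 0, 0, 0, 0]
    - [0, 0, 0.12, 0, 0, 0, 0]
    - [0, 0, 0.12, 0, 0, 0, 0]

```text
time_s: 29.7
position: [0.6067, -0.017, 0.0424]
tcp_rot: [[-0.997, -0.078, 0.002], [-0.078, 0.997, -0.001], [-0.002, -0.001, -1.0]]
force: [-3.5, 0.7, 15.4]
opening: 0.005
grasp_force: 7.7
```

In the tool's units: 0.004 m is 0.08, 0.003 m is 0.06.

Call:
pendant:
  moves:
    - [0, 0, 0.06, 0, 0, 0, 0]
    - [0, 0, 0.08, 0, 0, 0, 0]
    - [0, 0, 0.08, 0, 0, 0, 0]
    - [0, 0, 0.08, 0, 0, 0, 0]
    - [0, 0, 0.08, 0, 0, 0, 0]

```text
time_s: 30.2
position: [0.6067, -0.017, 0.0422]
tcp_rot: [[-0.997, -0.079, 0.002], [-0.079, 0.997, -0.001], [-0.002, -0.001, -1.0]]
force: [-10.1, 1.7, 38.7]
opening: 0.008
grasp_force: 18.9
```

Call:
pendant:
  moves:
    - [0, 0, -0.6, 0, 0, 0, 0]
    - [0, 0, -1.6, 0, 0, 0, 0]
    - [0, 0, -2.6, 0, 0, 0, 0]
    - [0, 0, -3.6, 0, 0, 0, 1]
    - [0, 0, -4.4, 0, 0, 0, 1]
    - [0, 0, -4.4, 0, 0, 0, 1]
    - [0, 0, -4.4, 0, 0, 0, 1]

```text
time_s: 30.9
position: [0.6065, -0.0169, 0.2568]
tcp_rot: [[-0.997, -0.078, 0.003], [-0.078, 0.997, -0.001], [-0.003, -0.001, -1.0]]
force: [-0.2, -0.1, -0.3]
opening: 0.281
grasp_force: 0.0
```

```bash
python3 -c "
from h import *
go(.47,-.2,.28,94.5)"
```

```text
shift [ 0.1504 -0.1719 -0.0235] rot [-0.05  0.18 -0.02] j6 -106.6
shift [ 0.1504 -0.1719 -0.0235] rot [2.8000e-01 8.0000e-02 1.7998e+02] j6 -106.6
```

```bash
python3 - <<'E'
from h import *
img,K,T=cam("wrist"); np.savez("w11.npz",img=img,K=K,T=T)
hsv=cv2.cvtColor(img,cv2.COLOR_RGB2HSV)
m=(hsv[:,:,1]>80)&(hsv[:,:,2]>70)&(hsv[:,:,0]<28);m[275:]=0
for p,c,a in blobs(m,300): print(np.round(c),a,p.min(0),p.max(0),"z42",rect(p,K,T,.042))
print(m[210:275:8].argmax(1), [np.flatnonzero(r)[-1] if r.any() else 0 for r in m[210:275:8]])
go(.53,-.33,.28,99)
E
```

```text
[15. 31.] 1571 [0 0] [36 57] z42 [ 476.5 -280.4   48.    34.9   -3.8]
[279. 170.] 12616 [244  75] [313 272] z42 [606.6 -16.1 218.1  70.1   4.7]
[247 248 248 248 248 249 253 254   0] [np.int64(309), np.int64(309), np.int64(309), np.int64(308), np.int64(308), np.int64(308), np.int64(303), np.int64(302), 0]
shift [ 0.0997 -0.3064 -0.0251] rot [ 0.02 -0.04 -4.52] j6 -106.6
shift [ 0.0997 -0.3064 -0.0251] rot [-6.0000e-02 -2.0000e-02  1.7548e+02] j6 -106.6
```

In the tool's units: -0.306 m is -6.12, 0.1 m is 2, -4.5 degrees is -0.9.

Call:
pendant:
  moves:
    - [2, -6.12, -0.5, 0, 0, -0.9, 1]
    - [2, -6.12, -0.5, 0, 0, -0.9, 1]
    - [2, -6.12, -0.5, 0, 0, -0.9, 1]
    - [2, -6.12, -0.5, 0, 0, -0.9, 1]
    - [2, -6.12, -0.5, 0, 0, -0.9, 1]
    - [2, -6.12, -0.5, 0, 0, -0.9, 1]
    - [2, -6.12, -0.5, 0, 0, -0.9, 1]
    - [2, -6.12, -0.5, 0, 0, -0.9, 1]
    - [2, -6.12, -0.5, 0, 0, -0.9, 1]
    - [2, -6.12, -0.5, 0, 0, -0.9, 1]
    - [2, -6.12, -0.5, 0, 0, -0.9, 1]
    - [2, -6.12, -0.5, 0, 0, -0.9, 1]

```text
time_s: 32.15
position: [0.5308, -0.3283, 0.2799]
tcp_rot: [[-0.987, -0.158, -0.0], [-0.158, 0.987, 0.001], [0.0, 0.001, -1.0]]
force: [0.8, 0.1, -1.0]
opening: 1.001
grasp_force: 0.0
```

```bash
python3 - <<'E'
from h import *
img,K,T=cam("wrist"); np.savez("w12.npz",img=img,K=K,T=T);cv2.imwrite("pics/w12.png",img[:,:,::-1]);print(T[:3,3])
E
```

```text
[ 0.44931223 -0.34202345  0.44170261]
```

View pics/w12.png

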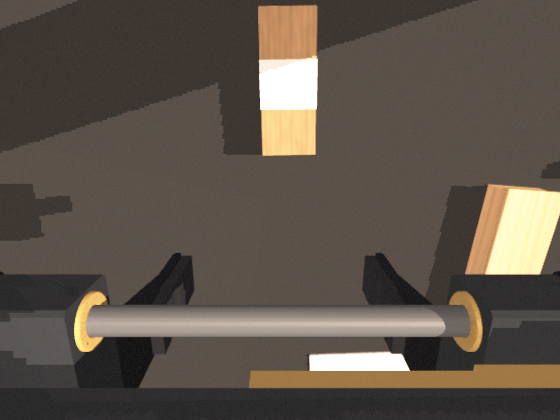

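The carton's top face has corners near (259,6), (317,6), (316,155) and (262,155), almost aligned with the tool.

```bash
python3 - <<'E'
from h import *
d=np.load("w12.npz");img,K,T=d["img"],d["K"],d["T"]
hsv=cv2.cvtColor(img,cv2.COLOR_RGB2HSV)
m=(hsv[:,:,2]>85)&((hsv[:,:,1]>80)|(hsv[:,:,2]>150));m[200:]=0;m[:,:200]=0;m[:,380:]=0
for p,c,a in blobs(m,300):
    r=rect(p,K,T,.044);print(np.round(c),a,p.min(0),p.max(0),r)
P=ray([(259,6),(317.5,6),(316.5,155),(262,155)],K,T,.044)*1000
print(P.mean(0),[np.linalg.norm(P[i]-P[i-1]).round(1) for i in range(4)],np.degrees(np.arctan2(*((P[2]+P[3]-P[0]-P[1])[1::-1]))))
go(.425,-.338,.045,100)
E
```

```text
[289.  79.] 8707 [259   5] [318 156] [ 429.5 -332.7  150.5   62.    10. ]
[ 429.04046578 -333.04096728   44.        ] [np.float64(148.5), np.float64(58.5), np.float64(148.6), np.float64(61.4)] 10.023900002013649
shift [0.106  0.0074 0.2351] rot [ 0.01 -0.   -0.92] j6 -141.1
shift [0.106  0.0074 0.2351] rot [-0.0000e+00 -2.0000e-02  1.7908e+02] j6 -141.1
```

```bash
python3 -c "
from h import *
go(.4292,-.333,.015,100)"
```

```text
shift [0.1011 0.0116 0.2651] rot [ 0.01 -0.   -0.92] j6 -141.1
shift [0.1011 0.0116 0.2651] rot [-0.0000e+00 -2.0000e-02  1.7908e+02] j6 -141.1
```

Call:
pendant:
  moves:
    - [2.01, 0.22, 1, 0, 0, -0.18, 1]
    - [2.01, 0.22, 2, 0, 0, -0.18, 1]
    - [2.01, 0.22, 3, 0, 0, -0.18, 1]
    - [2.01, 0.22, 3.8, 0, 0, -0.18, 1]
    - [2.01, 0.22, 3.8, 0, 0, -0.18, 1]
    - [2.01, 0.22, 3.8, 0, 0, -0.18, 1]

```text
time_s: 32.8
position: [0.4268, -0.3317, 0.0865]
tcp_rot: [[-0.985, -0.171, -0.006], [-0.171, 0.985, 0.008], [0.005, 0.009, -1.0]]
force: [0.3, 0.8, 0.3]
opening: 1.002
grasp_force: 0.0
```

```bash
python3 -c "
from h import *
go(.4292,-.333,.015,100)"
```

```text
shift [-0.0025 -0.0023  0.0714] rot [ 0.49 -0.29 -0.14] j6 -149.6
shift [-0.0025 -0.0023  0.0714] rot [ -0.45  -0.77 179.86] j6 -149.6
```

In the tool's units: 0.074 m is 1.48, 0.068 m is 1.36.

Call:
pendant:
  moves:
    - [0, 0, 0.6, 0, 0, 0, 1]
    - [0, 0, 1.1, 0, 0, 0, 1]
    - [0, 0, 1.36, 0, 0, 0, 1]
    - [0, 0, 1.48, 0, 0, 0, 1]
    - [0, 0, 1.48, 0, 0, 0, 1]
    - [0, 0, 1.48, 0, 0, 0, 1]
    - [0, 0, 1.48, 0, 0, 0, 1]

```text
time_s: 33.5
position: [0.4302, -0.3353, 0.0172]
tcp_rot: [[-0.985, -0.172, 0.002], [-0.172, 0.985, -0.002], [-0.001, -0.002, -1.0]]
force: [-0.3, 0.8, 0.1]
opening: 0.996
grasp_force: 0.0
```

```bash
python3 -c "
from h import *
go(.4292,-.333,.015,100)"
```

```text
shift [0.0006 0.0024 0.0022] rot [-0.12  0.07 -0.11] j6 -149.6
shift [0.0006 0.0024 0.0022] rot [1.1000e-01 1.9000e-01 1.7989e+02] j6 -149.6
```

In the tool's units: 0.001 m is 0.02, 0.0005 m is 0.01.

Call:
pendant:
  moves:
    - [0.01, 0.02, 0.02, 0, 0, 0, 1]
    - [0.01, 0.02, 0.02, 0, 0, 0, 0.8]
    - [0.01, 0.02, 0.02, 0, 0, 0, 0.7]
    - [0.01, 0.02, 0.02, 0, 0, 0, 0.5]
    - [0.01, 0.02, 0.02, 0, 0, 0, 0.4]
    - [0.01, 0.02, 0.02, 0, 0, 0, 0.4]
    - [0.01, 0.02, 0.02, 0, 0, 0, 0.4]
    - [0.01, 0.02, 0.02, 0, 0, 0, 0.4]

```text
time_s: 34.3
position: [0.4288, -0.3337, 0.015]
tcp_rot: [[-0.985, -0.172, -0.0], [-0.172, 0.985, 0.0], [0.0, 0.0, -1.0]]
force: [-0.5, 0.1, 0.3]
opening: 0.688
grasp_force: 30.0
```

Call:
pendant:
  moves:
    - [0, 0, -0.6, 0, 0, 0, 0.4]
    - [0, 0, -1.4, 0, 0, 0, 0.4]
    - [0, 0, -2.2, 0, 0, 0, 0.4]
    - [0, 0, -2.4, 0, 0, 0, 0.4]
    - [0, 0, -2.4, 0, 0, 0, 0.4]
    - [0, 0, -2.4, 0, 0, 0, 0.4]

```text
time_s: 34.9
position: [0.428, -0.3328, 0.1339]
tcp_rot: [[-0.985, -0.172, -0.002], [-0.172, 0.985, 0.002], [0.001, 0.002, -1.0]]
force: [-0.6, 0.5, -1.8]
opening: 0.684
grasp_force: 30.0
```

```bash
python3 -c "
from h import *
go(.6066,-.0163,.08,94.6)"
```

```text
shift [-0.2303  0.2811  0.0542] rot [ 0.12 -0.08  5.28] j6 -149.6
shift [-0.2303  0.2811  0.0542] rot [ 1.2000e-01  1.9000e-01 -1.7472e+02] j6 -149.6
```

In the tool's units: 0.281 m is 5.62, -0.23 m is -4.6, 5.3 degrees is 1.06.

Call:
pendant:
  moves:
    - [-4.6, 5.62, 0, 0, 0, 1.06, 0.4]
    - [-4.6, 5.62, 0, 0, 0, 1.06, 0.4]
    - [-4.6, 5.62, 0, 0, 0, 1.06, 0.4]
    - [-4.6, 5.62, 0, 0, 0, 1.06, 0.4]
    - [-4.6, 5.62, 0, 0, 0, 1.06, 0.4]
    - [-4.6, 5.62, 0, 0, 0, 1.06, 0.4]
    - [-4.6, 5.62, 0, 0, 0, 1.06, 0.4]
    - [-4.6, 5.62, 0, 0, 0, 1.06, 0.4]
    - [-4.6, 5.62, 0, 0, 0, 1.06, 0.4]
    - [-4.6, 5.62, 0, 0, 0, 1.06, 0.4]
    - [-4.6, 5.62, 0.6, 0, 0, 1.06, 0.4]
    - [-4.6, 5.62, 1.08, 0, 0, 1.06, 0.4]
    - [-4.6, 5.62, 1.08, 0, 0, 1.06, 0.4]
    - [-4.6, 5.62, 1.08, 0, 0, 1.06, 0.4]
    - [-4.6, 5.62, 1.08, 0, 0, 1.06, 0.4]

```text
time_s: 36.4
position: [0.6078, -0.0187, 0.0822]
tcp_rot: [[-0.997, -0.078, 0.002], [-0.078, 0.997, -0.001], [-0.002, -0.001, -1.0]]
force: [-0.2, -0.3, -1.9]
opening: 0.688
grasp_force: 30.0
```

```bash
python3 -c "
from h import *
go(.6066,-.0163,.0575,94.6)"
```

```text
shift [0.0011 0.0025 0.0247] rot [-0.04  0.11 -0.11] j6 -106.8
shift [0.0011 0.0025 0.0247] rot [1.7000e-01 6.0000e-02 1.7989e+02] j6 -106.8
```

In the tool's units: 0.024 m is 0.48, 0.023 m is 0.46.

Call:
pendant:
  moves:
    - [0.02, 0.04, 0.2, 0, 0, 0, 0.4]
    - [0.02, 0.04, 0.34, 0, 0, 0, 0.4]
    - [0.02, 0.04, 0.42, 0, 0, 0, 0.4]
    - [0.02, 0.04, 0.46, 0, 0, 0, 0.4]
    - [0.02, 0.04, 0.48, 0, 0, 0, 0.4]
    - [0.02, 0.04, 0.48, 0, 0, 0, 0.4]
    - [0.02, 0.04, 0.48, 0, 0, 0, 0.4]

```text
time_s: 37.1
position: [0.6063, -0.0155, 0.0572]
tcp_rot: [[-0.997, -0.08, 0.001], [-0.08, 0.997, -0.0], [-0.001, -0.0, -1.0]]
force: [0.4, -0.4, -1.3]
opening: 0.693
grasp_force: 30.0
```

In the tool's units: 0.001 m is 0.02.

Call:
pendant:
  moves:
    - [0, 0, 0.02, 0, 0, 0, 0.4]
    - [0, 0, 0.02, 0, 0, 0, 0.4]
    - [0, 0, 0.02, 0, 0, 0, 0.4]

```text
time_s: 37.4
position: [0.6064, -0.0155, 0.057]
tcp_rot: [[-0.997, -0.08, 0.001], [-0.08, 0.997, -0.0], [-0.001, -0.0, -1.0]]
force: [-2.5, 1.3, 5.7]
opening: 0.688
grasp_force: 30.0
```

Call:
pendant:
  moves:
    - [0, 0, 0, 0, 0, 0, 0.72]
    - [0, 0, 0, 0, 0, 0, 0.78]
    - [0, 0, 0, 0, 0, 0, 1]
    - [0, 0, 0, 0, 0, 0, 1]
    - [0, 0, 0, 0, 0, 0, 1]
    - [0, 0, -0.6, 0, 0, 0, 1]
    - [0, 0, -1.6, 0, 0, 0, 1]
    - [0, 0, -2.6, 0, 0, 0, 1]
    - [0, 0, -3.6, 0, 0, 0, 1]
    - [0.8, 0, -4.4, 0, 0, 0, 1]
    - [0.8, 0, -4.4, 0, 0, 0, 1]
    - [0.8, 0, -4.4, 0, 0, 0, 1]
    - [0.8, 0, -4.4, 0, 0, 0, 1]

```text
time_s: 38.7
position: [0.5659, -0.0186, 0.2748]
tcp_rot: [[-0.997, -0.08, -0.002], [-0.08, 0.997, 0.001], [0.002, 0.001, -1.0]]
force: [-0.5, 1.5, 0.2]
opening: 0.996
grasp_force: 0.0
```

```bash
python3 - <<'E'
from h import *
img,K,T=cam("wrist"); np.savez("w13.npz",img=img,K=K,T=T)
hsv=cv2.cvtColor(img,cv2.COLOR_RGB2HSV)
V=hsv[:,:,2];S=hsv[:,:,1]
m=(S>80)&(V>70)&(hsv[:,:,0]<28);m[275:]=0
w=(S<70)&(V>130);w[275:]=0
for k,a_ in(("wood",m),("white",w)):
  for p,c,a in blobs(a_,200):
    if 180<c[0]<380: print(k,np.round(c),a,p.min(0),p.max(0),"z42",rect(p,K,T,.042),"z86",rect(p,K,T,.086))
E
```

```text
wood [278. 160.] 5454 [246 117] [309 210] z42 [549.8 -20.2 105.2  70.5   4.7] z86 [542.4 -20.9  93.5  62.6   4.7]
wood [278. 262.] 1563 [249 241] [306 275] z42 [663.8 -11.1  70.3  45.4 -85.5] z86 [643.8 -12.8  62.5  40.3 -85.5]
white [279. 226.] 2601 [250 204] [308 248] z42 [622.6 -13.2  68.8  55.5 -85.5] z86 [607.1 -14.6  61.1  49.3 -85.5]
```

```bash
python3 -c "
from rig import bot
print(bot.hand_in())"
```

```text
the job is handed in; nothing more can be done
None
```

I handed the job in at about 39 s of the 210 s allowed; the hand-in returned no verdict. Both shortbread fingers are flat in the box, the tongs are back upright in the stand, the lid was pressed home with about 39 N, and the one carton present (the long one) sits centred on it to within about 2 mm.

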